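Snap the cap of a filter cassette home with the hand press

ROBOT

A 7-joint arm with a two-finger parallel gripper is mounted at the origin on the work surface. World frame = base frame: x ahead of the robot, y to its left, z up, the work surface at z = 0. Lengths are in m, angles in rad, forces in N, time in s.
With the tool pointing down it reaches from about 0.425 to 0.875 m from the base axis. Payload 4.7 kg.
Tool frame: the origin (TCP) lies midway between the tips of the shut fingers; the grasp point (between the pads) lies 19 mm behind it; y points along the fingers, z is the direction in which the jaws open and shut, and the axes are right-handed (so a half turn about y gives the same grasp; the last joint's range is limited). The gripper opens to 87 mm and grips with 3 to 60 N. Pads are 19 mm wide; open, the fingers measure 117 mm over their backs; the gripper's body (75 mm by 190 mm) begins 51 mm behind the grasp point.
Start: joints at [-1.295, 0.321, -0.07, 1.45, 0.023, 1.371, -0.057], TCP at [0.168, 0.628, 0.223] pointing down, gripper open.
Joint ranges: [-2.86, 2.86], [-0.3, 2.09], [-1.38, 1.24], [0.06, 2.45], [-1.56, 4.7], [0.09, 2.05], [-2.69, 2.69]. Speed limits (rad/s): [2.57, 2.57, 3.14, 3.14, 3.14, 3.14, 3.14].

INTERFACE

Orientations are given as a rotation vector (axis times angle).
In Python, from bench import ctrl gives the robot as it stands.
- The arm moves only by the tool play_rows, never from a script. Its arguments are lists of equal length, an entry for each row: "translation": the shift along the tool's x, y, z in mm, a list of three; "turn": the turn, a rotation vector about the tool's x, y, z in rad, a list of three; "fingers": the opening, from -1 (shut) to 1 (fully open), so that 0 is half open. In form: {"translation": [[dx, dy, dz], ...], "turn": [[wx, wy, wz], ...], "fingers": [fingers, ...]}. A call has exactly 10 rows; each row shifts and turns the commanded pose from where the row before left it, along the tool's axes as they then stand; what a row does not reach is not made up. A row lasts 1/12 s, in which the tool goes at most 41.7 mm and 7.16 degrees, less where a joint would pass 70% of its speed; a pose out of reach is approached as far as the arm can. A call with a gripper value outside its range is refused whole. The fingers move at their own pace and stop on an object; "grip_force" is the grip in N (left out, the last holds). Time passes only in rows, so rows that do not move let the fingers close, or fill a call up. It gives the time, the measured TCP pose, the force and the opening at its end, in the units of the state.
- ctrl.get_state(): the state, without advancing time (a new reading comes with each control period).
- ctrl.get_image(name): name is "side" or "top" or "wrist"; returns the picture (420x560x3 uint8, blue, green, red); there is no depth.
- ctrl.camera_info(name): a dict with "camera_matrix" (3x3 intrinsics, pixels), "R" (3x3) and "t" (3): a world point X has camera coordinates R X + t. Camera axes: x right, y down, z forward; pixel columns grow to the right and rows downward; lengths in m; the calibration is good to about 2 mm. A picture is of the moment at which its call begins: read the wrist's pose just before it. camera_info takes no time and is no camera call; for the wrist camera it gives the pose at the moment of the call.
- ctrl.close_job(): hands the job in, once; it reports no verdict.
The state is a dict: "time": time; "joint_positions": joint angles; "qd": joint speeds; "joint_torque": joint torques, N m; "position": TCP position; "tool_rot": TCP orientation; "ft_force": force on the tool from outside, world axes, zero at the start; "torque": the same for the moment, N m; "grip_width": opening from 0.0 (shut) to 1.0 (fully open).
Only numpy, scipy, OpenCV 4.12 (cv2) and the standard library are available. Lean on these libraries where they do the work, as an engineer would, in place of code of your own. Each camera call takes 0.05 s, during which the arm holds its last target.

TASK

Close the filter cassette that is clamped in the loading nest: set its loose inlet cap, neck up, squarely in the cassette's mouth and let go of it, then take the hand press, put its hollow foot over the neck and press straight down until the cap has snapped fully home against its springy gasket, under all four tongues. The filter under the cap is fragile, so never bear on the cap with more than 20 newtons, and push it in only with the hand press, not with the fingers. Then stand the hand press upright on its rubber mat again and leave everything else on the bench where it is.

Things in the scene. Friction and masses are not known exactly. Their poses are not given: they have to be found in the camera images.
- nest: Loading nest, fixed: aluminium plate 130 x 100 x 12 mm on four levelling screws that hold it 6 to 14 mm above the bench, with a round collar from which the white lower half of the filter cassette stands up (64 mm across). Origin: centre of the plate's underside, z up. The cassette's round mouth opens upward on the nest's axis: 55 mm inside, flared to 60 mm at the rim, 41 mm above the origin.
- home (a point): Point on the nest's axis 31.5 mm above its origin: the cap's origin lies here when it is fully home. The white filter lies on a springy gasket (9 N/mm) 2 mm above this point, which the cap must press down; a rigid floor is 1.5 mm below. Felt: about 7 to 14 N as the lip spreads the tongues, a drop, then a rise on the gasket to 13 to 16 N where the tongues close over the lip.
- tongue1 (a joint): Sprung snap tongue in the mouth's wall, nest's +x side, 10 mm wide, top 43 mm above the nest's origin. 0 = closed; grows as it is spread outward (m; 0.002 as the lip passes). Its nose reaches in to 24.5 mm from the axis: bevelled above (24.5 mm radius 4 mm above home, 29 mm radius at the top), with a flat hook below, 3 mm above home, that holds the lip down.
- tongue2 (a joint): The same on the nest's +y side.
- tongue3 (a joint): The same on the nest's -x side.
- tongue4 (a joint): The same on the nest's -y side.
- cap: White inlet cap, 35 g, round: lip 53 mm across and 3 mm thick at the bottom, shoulder 47 mm across up to 6 mm, then a neck 24 mm across up to 28 mm, closed but for a tiny bore. Origin: centre of its underside, z up along the neck. It starts neck up on the tray. Set loosely in the mouth it rests on the tongues' bevels, its origin 5 to 7 mm above home.
- tray: Shallow stainless tray, fixed, 130 x 110 mm, floor 3 mm thick, walls 8 mm high. Origin: centre of its underside.
- pusher: Hand press, 90 mm tall, 220 g: aluminium foot 44 mm across with a bore open below (29 mm across, 30 mm deep; solid from there to 38 mm) and a black square handle 26 x 26 mm from 38 to 90 mm, flats facing its x and y. Origin: centre of the foot's underside, z up. It starts upright on the mat. The foot's annular face bears on the cap's shoulder, 6 mm above the cap's underside.
- mat: Light grey rubber mat, fixed, 110 x 110 x 3 mm. Origin: centre of its underside.
- tipbox: Bystander: pipette tip box with a yellow lid, 120 x 84 x 68 mm. Origin: centre of its underside.
- vial1: Bystander: small capped vial, 21 mm across, 46 mm tall. Origin: centre of its underside.
- vial2: Bystander: another such vial.
- tub: Bystander: white tub with a lid, 84 mm across, 61 mm tall. Origin: centre of its underside.
Not all that is in view belongs to the job. Several things have the shape of the pusher; the one meant has the colours described above. What is shaped like the cap but brown is not meant.

How it is judged:
By the outcome, as a careful person would: the job done as asked, in the order asked, and still so for the second after the job is handed in, with the robot touching nothing.
It also fails if it takes over 69 s, if anything falls off the work surface, if the arm or the gripper's body presses on something with over 40 N, if the wrist force passes 120 N, or if a joint passes its speed limit or range.

## Working session

There is one attempt and no reset: what is moved stays moved. The work goes in short steps, Python scripts to look and compute and a tool call to move; the robot and the scene stay as the last step left them, time stands still between calls to the robot, and variables do not carry over. Pictures are saved under pics/ and viewed, and the job is handed in when it is done.

Besides the shell and the picture viewer there is one more tool, called after ">>>" by a JSON object that holds its "api" and its "payload". play_rows: Moves the arm, as the interface text tells. Its arguments: {"type":"object","properties":{"translation":{"type":"array"},"turn":{"type":"array"},"fingers":{"type":"array"},"grip_force":{"type":"number"}},"required":["translation","turn","fingers"]}

```bash
ls; mkdir -p pics; python3 - <<'E'
from bench import ctrl
import cv2
s=ctrl.get_state();print(s)
for n in("side","top","wrist"):
    i=ctrl.camera_info(n);print(n,i)
    cv2.imwrite(f"pics/a_{n}.png",ctrl.get_image(n))
E
```

```text
pics
{'time': 0.0, 'joint_positions': array([-1.29488174,  0.32180053, -0.07004079,  1.45166199,  0.02259717,
        1.37078653, -0.05689367]), 'qd': array([-0.00096101, -0.0001186 , -0.00195898, -0.00186459,  0.00014296,
        0.0005193 , -0.00086265]), 'joint_torque': array([ 6.20728388e-04, -4.91279984e+01, -4.03493028e-01, -3.12536180e+01,
       -6.39167475e-02,  4.36382974e-02,  1.83291759e-04]), 'position': array([0.16817482, 0.62730437, 0.22148229]), 'tool_rot': array([-1.5628749 ,  0.20568666, -0.20547246]), 'ft_force': array([-0.1809457 , -0.22653287,  0.22760851]), 'torque': array([-0.09000659, -0.0083744 , -0.00514955]), 'grip_width': 0.998373453023484}
side {'camera_matrix': array([[386.53374436,   0.        , 281.61831194],
       [  0.        , 386.53374436, 204.22288885],
       [  0.        ,   0.        ,   1.        ]]), 'R': array([[ 0.92807941, -0.37232668, -0.00643834],
       [-0.21540589, -0.52266719, -0.82487533],
       [ 0.30375798,  0.76693667, -0.56527801]]), 't': array([-0.57046037,  0.19016547,  0.89843738])}
top {'camera_matrix': array([[453.54122498,   0.        , 282.89523264],
       [  0.        , 453.54122498, 206.88230832],
       [  0.        ,   0.        ,   1.        ]]), 'R': array([[ 0.01670287, -0.99978114, -0.01259691],
       [-0.99761731, -0.01582062, -0.06715207],
       [ 0.06693809,  0.01368853, -0.99766323]]), 't': array([2.26076460e-04, 6.16629962e-01, 1.31352579e+00])}
wrist {'camera_matrix': array([[350.73182014,   0.        , 280.94440975],
       [  0.        , 350.73182014, 209.93085873],
       [  0.        ,   0.        ,   1.        ]]), 'R': array([[ 0.25936066,  0.9657788 , -0.00183373],
       [ 0.92330735, -0.24739714,  0.29376554],
       [ 0.28325887, -0.07788432, -0.95587575]]), 't': array([-0.64804684, -0.03505849,  0.3927017 ])}
```

View pics/a_side.png

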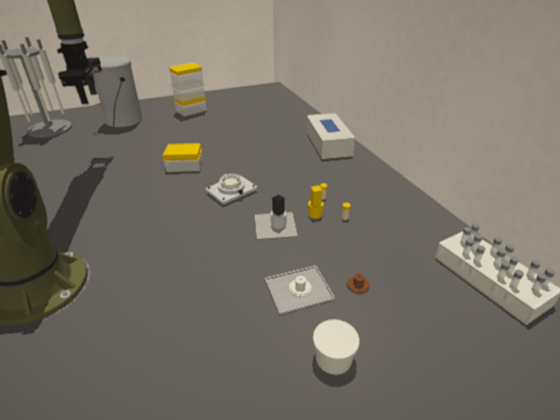

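View pics/a_top.png

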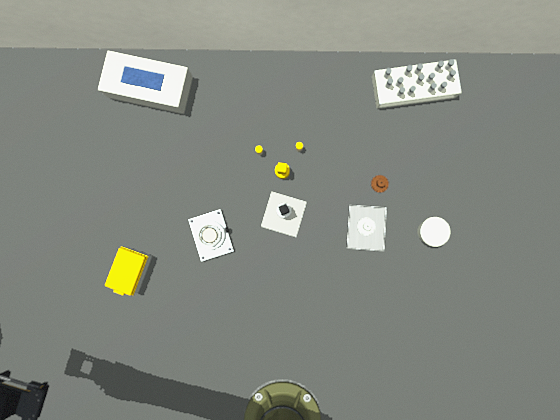

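View pics/a_wrist.png

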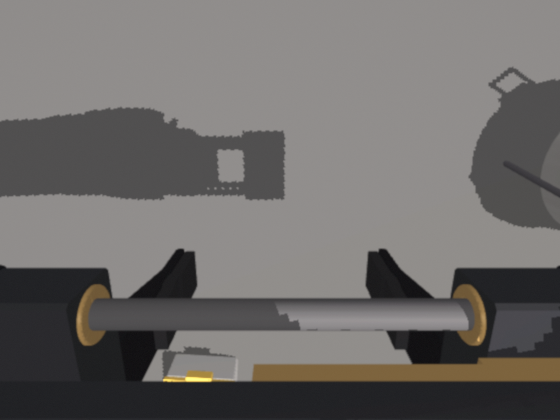

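```bash
cat > h.py <<'E'
import numpy as np, cv2
from bench import ctrl
from scipy.spatial.transform import Rotation as Ro
def cam(n):
    i=ctrl.camera_info(n); return np.array(i["camera_matrix"]),np.array(i["R"]),np.array(i["t"])
def ray(c,uv):
    K,R,t=c; d=R.T@np.linalg.inv(K)@np.array([uv[0],uv[1],1.]); return -R.T@t,d/np.linalg.norm(d)
def plane(c,uv,z):
    o,d=ray(c,uv); return o+d*(z-o[2])/d[2]
def proj(c,X):
    K,R,t=c; p=K@(R@np.array(X)+t); return p[:2]/p[2]
def tri(c1,u1,c2,u2):
    o1,d1=ray(c1,u1);o2,d2=ray(c2,u2)
    s=np.linalg.lstsq(np.array([d1,-d2]).T,o2-o1,rcond=None)[0]
    a,b=o1+d1*s[0],o2+d2*s[1]; return (a+b)/2,np.linalg.norm(a-b)
def crop(img,x0,y0,x1,y1,k,f):
    cv2.imwrite(f,cv2.resize(img[y0:y1,x0:x1],None,fx=k,fy=k,interpolation=cv2.INTER_CUBIC))
def tool():
    s=ctrl.get_state(); return s,np.array(s["position"]),Ro.from_rotvec(s["tool_rot"])
def Rt(yaw):  # tool y down, tool z (jaw) at horizontal angle yaw
    z=np.array([np.cos(yaw),np.sin(yaw),0]);y=np.array([0,0,-1.]);x=np.cross(y,z)
    return Ro.from_matrix(np.array([x,y,z]).T)
def delta(target,R2):
    s,p,R=tool(); return R.inv().apply(np.array(target)-p)*1000,(R.inv()*R2).as_rotvec()
E
python3 - <<'E'
from h import *
im=cv2.imread("pics/a_top.png")
crop(im,175,130,315,270,4,"pics/b1.png")
crop(im,335,160,475,265,5,"pics/b2.png")
s,p,R=tool();print(R.as_matrix().round(3))
c=cam("top")
for n,uv,z in[("nest",(209,235),.05),("pusher",(284,211),.093),("cap",(367,227),.031)]:print(n,plane(c,uv,z).round(4))
E
```

```text
[[ 0.966 -0.     0.259]
 [-0.259 -0.001  0.966]
 [ 0.    -1.    -0.001]]
nest [0.5303 0.2207 0.05  ]
pusher [0.6003 0.006  0.093 ]
cap [ 0.5612 -0.2351  0.031 ]
```

View pics/b1.png

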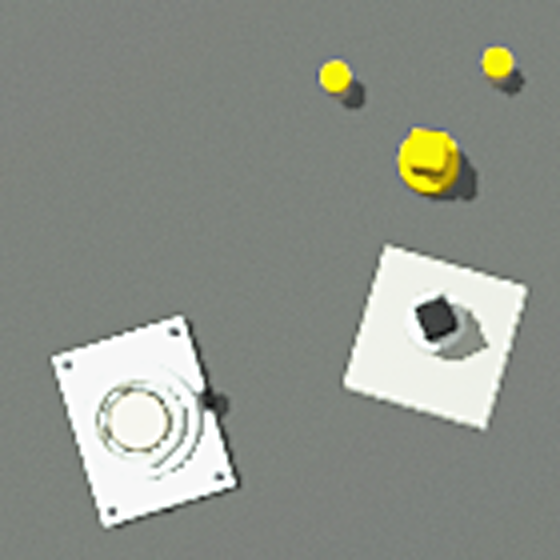

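View pics/b2.png

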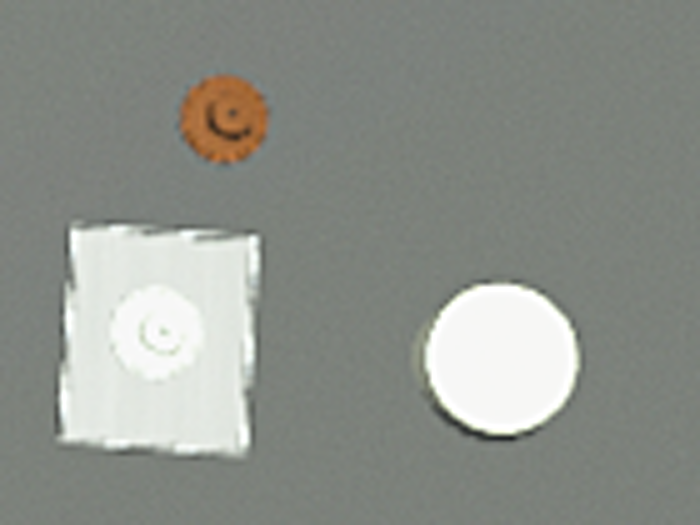

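```bash
python3 - <<'E'
from h import *
s,p,R=tool(); c=cam("wrist")
print("cam in tool",R.inv().apply(-c[1].T@c[2]-p).round(4)); print("cam axes in tool",(R.inv().as_matrix()@c[1].T).round(3))
for d in (0,.05,.1,.17,.22): print(d,proj(c,p+R.apply([0,d,0])))
print(delta([.50,.22,.25],Rt(0.4)))
# top/side measures
ct,cs=cam("top"),cam("side")
im=cv2.imread("pics/a_top.png");hsv=cv2.cvtColor(im,cv2.COLOR_BGR2HSV)
m=(hsv[...,2]<60)[195:225,270:300].astype(np.uint8)
cn=max(cv2.findContours(m,0,1)[0],key=cv2.contourArea);r=cv2.minAreaRect(cn);print(r)
si=cv2.imread("pics/a_side.png");crop(si,190,160,330,310,4,"pics/s1.png")
E
```

```text
cam in tool [-0.0815 -0.1629 -0.001 ]
cam axes in tool [[ 0.001  0.956  0.294]
 [ 0.    -0.294  0.956]
 [ 1.    -0.001 -0.   ]]
0 [282.99345561 268.59570205]
0.05 [282.57012437 233.62806879]
0.1 [282.29379844 210.80323821]
0.17 [282.03662549 189.56046565]
0.22 [281.90696243 178.85015181]
(array([ 425.98571214,  -27.81235039, -307.73478501]), array([1.34868368e-03, 9.09052245e-01, 7.34388849e-04]))
((14.00000286102295, 14.5), (8.049844741821289, 7.602630138397217), 63.43495178222656)
```

View pics/s1.png

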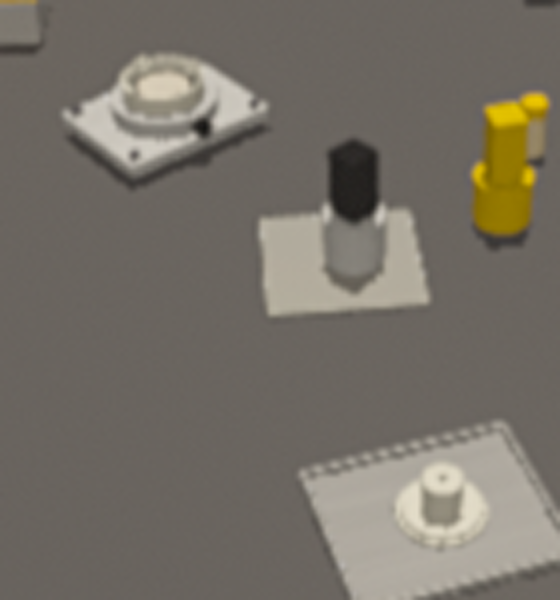

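>>> {"api": "play_rows", "payload": {"translation": [[27,2,-5],[27,2,-5],[27,2,-5],[27,2,-5],[27,2,-5],[27,2,-5],[27,2,-5],[27,2,-5],[27,2,-5],[27,2,-5]], "turn": [[0,0.045,0],[0,0.045,0],[0,0.045,0],[0,0.045,0],[0,0.045,0],[0,0.045,0],[0,0.045,0],[0,0.045,0],[0,0.045,0],[0,0.045,0]], "fingers": [1,1,1,1,1,1,1,1,1,1]}}

```text
time: 0.98
position: [0.3863, 0.4625, 0.2021]
tool_rot: [-1.498, 0.559, -0.559]
ft_force: [0.9, 0.2, 0.4]
grip_width: 0.997
```

>>> {"api": "play_rows", "payload": {"translation": [[27,2,-5],[27,2,-5],[27,2,-5],[27,2,-5],[27,2,-5],[27,2,-5],[27,2,-5],[27,2,-5],[27,2,-5],[27,2,-5]], "turn": [[0,0.045,0],[0,0.045,0],[0,0.045,0],[0,0.045,0],[0,0.045,0],[0,0.045,0],[0,0.045,0],[0,0.045,0],[0,0.045,0],[0,0.045,0]], "fingers": [1,1,1,1,1,1,1,1,1,1]}}

```text
time: 1.82
position: [0.5099, 0.2199, 0.1822]
tool_rot: [-1.375, 0.905, -0.905]
ft_force: [0.2, 0.2, 0.0]
grip_width: 1.003
```

```bash
cat >> h.py <<'E'
def shot(n,f):
    c=cam(n);im=ctrl.get_image(n);cv2.imwrite(f"pics/{f}.png",im);np.savez(f"pics/{f}.npz",K=c[0],R=c[1],t=c[2]);return im,c
def load(f):
    z=np.load(f"pics/{f}.npz");return cv2.imread(f"pics/{f}.png"),(z["K"],z["R"],z["t"])
E
python3 - <<'E'
from h import *
s,p,R=tool();print(s["time"],p,R.as_matrix()[:,2],s["joint_positions"])
im,c=shot("wrist","w1")
crop(im,140,60,420,260,2.8,"pics/w1c.png")
E
```

```text
1.8167 [0.50986564 0.21993065 0.18223514] [ 9.18417036e-01  3.95613587e-01 -1.94288424e-04] [-0.76338354  0.1438807   0.33903502  1.75670311 -0.05027643  1.24966926
 -0.00496687]
```

View pics/w1c.png

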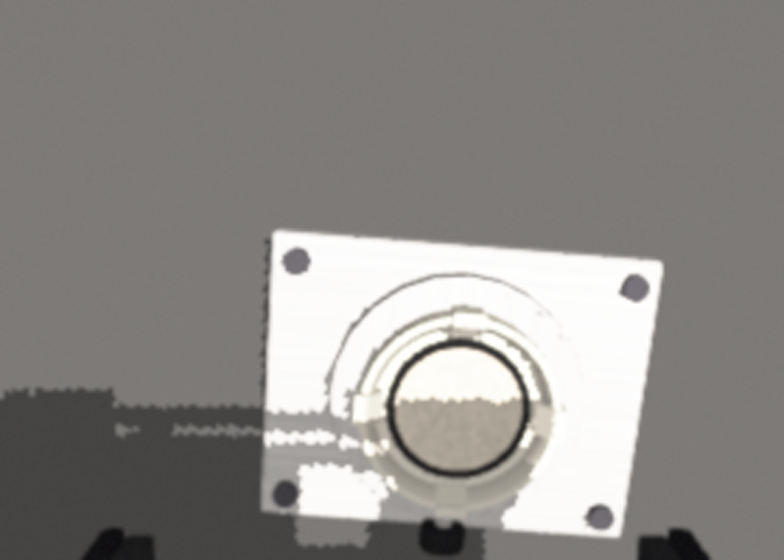

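```bash
cat > nest.py <<'E'
from h import *
im,c=load("w1")
g=cv2.cvtColor(im,cv2.COLOR_BGR2GRAY)
pc=np.array([[273,230],[663,262],[622,537],[262,512]],float)/2.8+[140,60]-0.3
co=cv2.cornerSubPix(g,pc.astype(np.float32).reshape(-1,1,2),(4,4),(-1,-1),(3,50,.01)).reshape(-1,2)
print(pc.round(1).tolist(),co.round(1).tolist())
def rep(co):
    # corners order tl,tr,br,bl -> rays; obj long side tl-tr = 130
    obj=np.array([[-65,50,12],[65,50,12],[65,-50,12],[-65,-50,12]])/1000.
    for ok,rv,tv,e in zip(*cv2.solvePnPGeneric(obj,co.astype(np.float64),c[0],None,flags=cv2.SOLVEPNP_IPPE)):pass
    n,rvs,tvs,er=cv2.solvePnPGeneric(obj,co.astype(np.float64),c[0],None,flags=cv2.SOLVEPNP_IPPE)
    for rv,tv,e in zip(rvs,tvs,er):
        Rm=c[1].T@cv2.Rodrigues(rv)[0];o=c[1].T@(tv[:,0]-c[2]);print("pnp",o.round(4),Rm.round(3).tolist(),e)
    for z in(.018,.022,.026):
        P=np.array([plane(c,u,z) for u in co]);L=[np.linalg.norm(P[i]-P[(i+1)%4]) for i in range(4)];print(z,np.round(L,4),P.mean(0).round(4),np.arctan2(*(P[1]-P[0])[1::-1]))
try: rep(co)
except Exception as ex: print(ex)
E
sed -i '/for ok,rv/d' nest.py; python3 nest.py
python3 - <<'E'
from h import *
im,c=load("w1")
v=cv2.cvtColor(im,cv2.COLOR_BGR2GRAY)
crop(im,255,150,350,255,7,"pics/w1d.png")
m=(v[150:255,255:350]<70).astype(np.uint8)
k,lab,st,cen=cv2.connectedComponentsWithStats(m)
for i in range(1,k):
    if st[i,4]>25:
        mm=(lab==i).astype(np.uint8);cn=max(cv2.findContours(mm,0,1)[0],key=cv2.contourArea)
        if len(cn)>5:
            e=cv2.fitEllipse(cn);u=np.array(e[0])+[255,150];print(st[i],u,e[1])
            for z in(.04,.0435,.047):print(z,plane(c,u,z).round(4))
E
```

```text
[[237.2, 141.8], [376.5, 153.3], [361.8, 251.5], [233.3, 242.6]] [[236.8000030517578, 142.5], [376.20001220703125, 153.1999969482422], [359.3999938964844, 250.6999969482422], [233.6999969482422, 241.6999969482422]]
pnp [0.5316 0.2181 0.0263] [[0.92, 0.383, 0.084], [0.39, -0.876, -0.283], [-0.035, 0.293, -0.956]] [71.23027022]
pnp [0.5242 0.2264 0.0256] [[0.864, 0.399, 0.308], [0.466, -0.864, -0.188], [0.192, 0.306, -0.932]] [71.5685453]
0.018 [0.1296 0.0987 0.1272 0.0987] [0.5307 0.2189 0.018 ] 0.33016271828223737
0.022 [0.128  0.0975 0.1257 0.0975] [0.5301 0.2198 0.022 ] 0.33016271828223726
0.026 [0.1264 0.0963 0.1241 0.0963] [0.5294 0.2207 0.026 ] 0.330162718282237
[25 32 34 18 45] [299.71231461 199.57598114] (33.094451904296875, 42.23436737060547)
0.04 [0.5257 0.2229 0.04  ]
0.0435 [0.5252 0.2237 0.0435]
0.047 [0.5246 0.2245 0.047 ]
[ 24  51  50  29 134] [303.27190018 205.56675339] (46.74079132080078, 48.61342239379883)
0.04 [0.531 0.219 0.04 ]
0.0435 [0.5304 0.2199 0.0435]
0.047 [0.5298 0.2208 0.047 ]
[ 17  96  40   9 270] [291.06297684 250.79862976] (7.760287284851074, 43.32197189331055)
0.04 [0.5388 0.1739 0.04  ]
0.0435 [0.5381 0.1753 0.0435]
0.047 [0.5373 0.1767 0.047 ]
```

View pics/w1d.png

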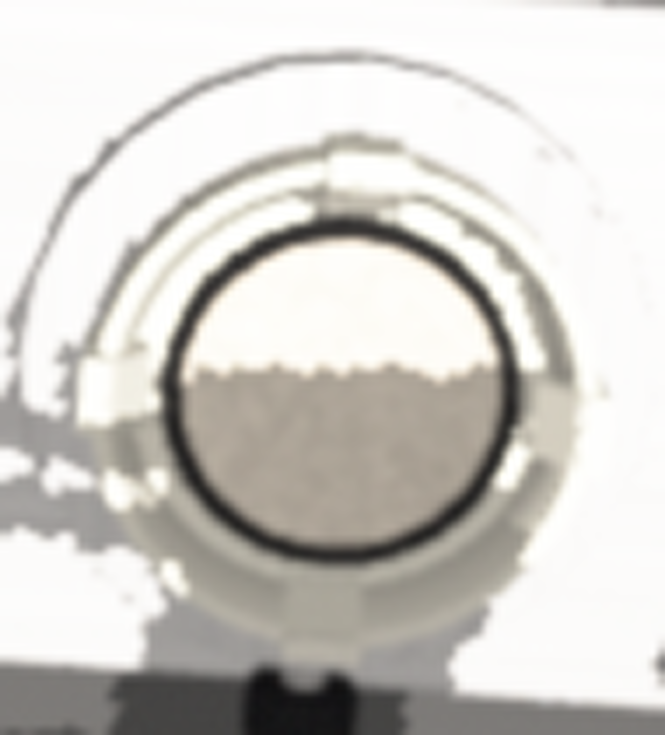

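>>> {"api": "play_rows", "payload": {"translation": [[23,-1,4.5],[23,-1,4.5],[23,-1,4.5],[23,-1,4.5],[23,-1,4.5],[23,-1,4.5],[23,-1,4.5],[23,-1,4.5],[23,-1,4.5],[23,-1,4.5]], "turn": [[0,0.04,0],[0,0.04,0],[0,0.04,0],[0,0.04,0],[0,0.04,0],[0,0.04,0],[0,0.04,0],[0,0.04,0],[0,0.04,0],[0,0.04,0]], "fingers": [1,1,1,1,1,1,1,1,1,1]}}

```text
time: 2.7
position: [0.6058, 0.0078, 0.1925]
tool_rot: [-1.213, 1.204, -1.204]
ft_force: [0.0, -0.5, -0.3]
grip_width: 1.001
```

```bash

python3 - <<'E'
from h import *
s,p,R=tool();print(s["time"],p,R.as_matrix()[:,2])
im,c=shot("wrist","w2")
crop(im,140,60,420,260,2.8,"pics/w2c.png")
print(delta([.561,-.235,.16],Rt(-.4)))
E
```

```text
2.7 [0.60578971 0.00779712 0.19253102] [9.99974332e-01 7.15841962e-03 3.05002082e-04]
(array([235.6964328 ,  34.03144904, -45.20878339]), array([-0.00279841,  0.39836496,  0.00421268]))
```

View pics/w2c.png

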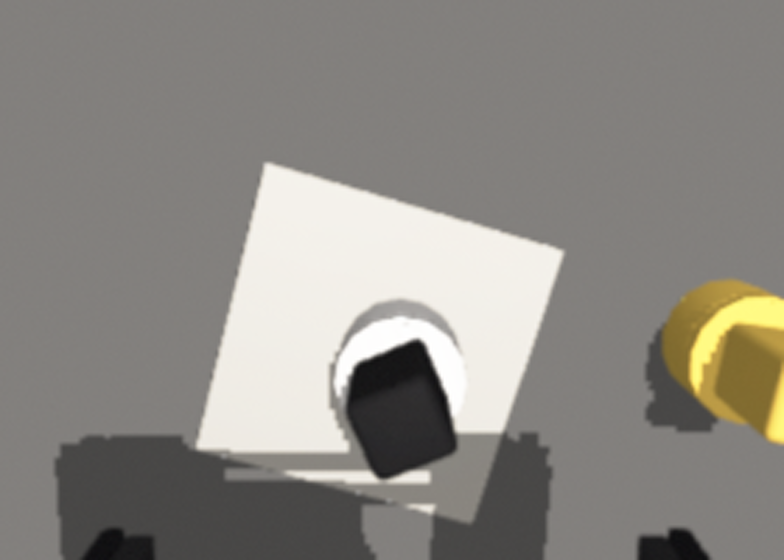

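>>> {"api": "play_rows", "payload": {"translation": [[24,1,0],[24,1,0],[24,1,0],[24,1,0],[24,2,0],[24,3,0],[24,4,0],[24,5,0],[24,6,0],[24,6,0]], "turn": [[0,0.04,0],[0,0.04,0],[0,0.04,0],[0,0.04,0],[0,0.04,0],[0,0.04,0],[0,0.04,0],[0,0.04,0],[0,0.04,0],[0,0.04,0]], "fingers": [1,1,1,1,1,1,1,1,1,1]}}

```text
time: 3.58
position: [0.5646, -0.2272, 0.1624]
tool_rot: [-0.997, 1.492, -1.493]
ft_force: [0.8, -0.9, -0.5]
grip_width: 0.997
```

```bash

python3 - <<'E'
from h import *
s,p,R=tool();print(s["time"],p,R.as_matrix()[:,2])
im,c=shot("wrist","w3")
crop(im,140,60,420,260,2.8,"pics/w3c.png")
im,c=load("w2")
f=lambda x,y:np.array([x,y])/2.8+[140,60]-.32
print("foot",plane(c,f(400,381),.041))
P=np.array([plane(c,f(*q),.093) for q in[(347,405),(425,375),(457,448),(384,480)]])
print("handle",P.mean(0),[np.linalg.norm(P[i]-P[i-1]) for i in range(4)],[np.degrees(np.arctan2(*(P[i]-P[i-1])[1::-1])) for i in range(4)])
P=np.array([plane(c,f(*q),.003) for q in[(265,162),(564,250),(472,523),(196,449)]]);print("mat",P.mean(0),[np.linalg.norm(P[i]-P[i-1]) for i in range(4)])
E
```

```text
3.5833 [ 0.56461071 -0.22723583  0.16237684] [ 9.23921906e-01 -3.82580524e-01  6.73692368e-04]
foot [0.60644812 0.00496432 0.041     ]
handle [0.60716043 0.00525307 0.093     ] [np.float64(0.024487412119811834), np.float64(0.02328262376362093), np.float64(0.023152655858751484), np.float64(0.022760393936946646)] [np.float64(115.04172732661117), np.float64(22.092433173135724), np.float64(-66.17550444069911), np.float64(-154.60070782807253)]
mat [0.59713576 0.00567753 0.003     ] [np.float64(0.1095294979186386), np.float64(0.10967317458641607), np.float64(0.10950318694423494), np.float64(0.10955546152495682)]
```

View pics/w3c.png

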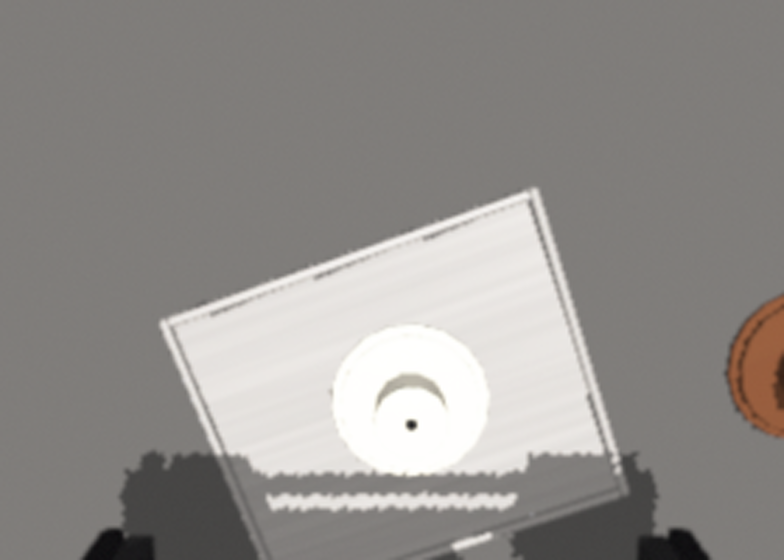

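```bash

python3 - <<'E'
from h import *
im,c=load("w3")
f=lambda x,y:np.array([x,y])/2.8+[140,60]-.32
a=plane(c,f(410.5,399),.006);b=plane(c,f(411,424),.031)
print(a,b,np.linalg.norm(plane(c,f(332,399),.006)-plane(c,f(489,399),.006)))
t=(a+b)/2; s,p,R=tool()
print("yaw",np.arctan2(*R.as_matrix()[1::-1,2]))
for z in(.06,.0115):print(delta([t[0],t[1],z],Rt(-.39)))
P=np.array([plane(c,f(*q),.011) for q in[(537,188),(163,321),(628,493)]]);print("tray",P)
E
```

```text
[ 0.56479762 -0.23885302  0.006     ] [ 0.56421418 -0.23974127  0.031     ] 0.053056104526059085
yaw -0.4015840568878085
(array([  3.36051401, 101.38009301,   5.72430026]), array([ 0.00091904, -0.01158186,  0.00486483]))
(array([  3.12431767, 149.87949862,   5.76750637]), array([ 0.00091904, -0.01158186,  0.00486483]))
tray [[ 0.62767799 -0.18929051  0.011     ]
 [ 0.50100482 -0.18235119  0.011     ]
 [ 0.62142872 -0.29704835  0.011     ]]
```

>>> {"api": "play_rows", "payload": {"translation": [[0.6,13,1],[0.6,13,1],[0.6,13,1],[0.6,13,1],[0.6,13,1],[0.4,13,0.8],[0,12,0],[0,12,0],[0,12,0],[0,8,0]], "turn": [[0,0,0],[0,0,0],[0,0,0],[0,0,0],[0,0,0],[0,0,0],[0,0,0],[0,0,0],[0,0,0],[0,0,0]], "fingers": [0.3,0.3,0.3,0.3,0.3,0.3,0.3,0.3,0.3,0.3], "grip_force": 15}}

```text
time: 4.47
position: [0.568, -0.231, 0.0388]
tool_rot: [-0.999, 1.492, -1.49]
ft_force: [0.5, -0.7, 0.4]
grip_width: 0.652
```

```bash

python3 - <<'E'
from h import *
s,p,R=tool();print(s["time"],p,R.as_matrix()[:,2],s["grip_width"])
im,c=shot("wrist","w4")
crop(im,140,160,420,370,2.8,"pics/w4c.png")
print(delta([.5645,-.2393,.0105],Rt(-.39)))
print(proj(c,[.5645,-.2393,.031]),proj(c,p))
E
```

```text
4.4667 [ 0.56796455 -0.23100474  0.03876352] [ 0.92458716 -0.3809679  -0.00143332] 0.6522306124051102
(array([ 8.90722146, 27.11550462,  0.9494528 ]), array([ 0.00341401, -0.00087315,  0.00046413]))
[281.62891334 274.48004908] [281.70680227 265.77794174]
```

View pics/w4c.png

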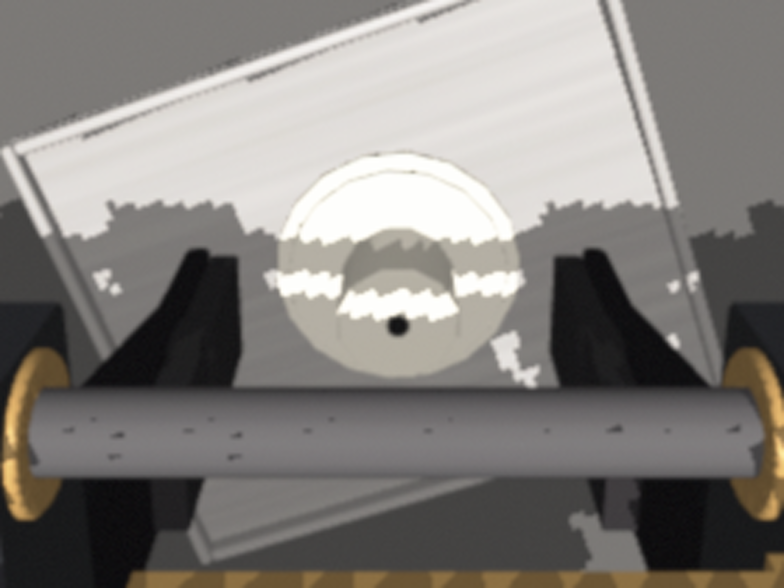

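```bash

python3 - <<'E'
from h import *
s,p,R=tool();print(s["time"],p,s["qd"].round(3))
_,c=load("w4")
q=plane(c,np.array([398,325])/2.8+[140,160]-.32,.031);print(q)
print(delta([q[0],q[1],.0105],Rt(-.39)))
E
```

```text
4.5167 [ 0.56710617 -0.23072645  0.03761444] [-0.005 -0.019  0.004 -0.008  0.016  0.043 -0.015]
[ 0.56430642 -0.24004489  0.031     ]
(array([ 9.66967907, 27.1155018 ,  1.05427115]), array([ 0.00341401, -0.00087315,  0.00046413]))
```

>>> {"api": "play_rows", "payload": {"translation": [[2,0,0.2],[2,0,0.2],[2,0,0.2],[2,0,0.2],[1.5,0,0.2],[0,5,0],[0,5,0],[0,5,0],[0,0,0],[0,0,0]], "turn": [[0,0,0],[0,0,0],[0,0,0],[0,0,0],[0,0,0],[0,0,0],[0,0,0],[0,0,0],[0,0,0],[0,0,0]], "fingers": [0.3,0.3,0.3,0.3,0.3,0.3,0.3,0.3,0.3,0.3]}}

```text
time: 5.35
position: [0.5654, -0.2402, 0.0248]
tool_rot: [-0.999, 1.492, -1.49]
ft_force: [1.1, -0.6, -0.4]
grip_width: 0.649
```

```bash

python3 - <<'E'
from h import *
s,p,R=tool();print(s["time"],p,s["qd"].round(3))
print(delta([.5644,-.2397,.0105],Rt(-.39)))
print(R.as_matrix().round(4))
E
```

```text
5.35 [ 0.56538765 -0.24016151  0.02480295] [-0.001 -0.007  0.007 -0.011  0.001  0.001  0.   ]
(array([-0.05171968, 14.30440184, -1.06969226]), array([ 1.34917376e-03, -7.68835498e-04,  8.28155263e-05]))
[[-3.809e-01 -1.300e-03  9.246e-01]
 [-9.246e-01  4.000e-04 -3.809e-01]
 [ 1.000e-04 -1.000e+00 -1.300e-03]]
```

Down 14 mm, then close.

>>> {"api": "play_rows", "payload": {"translation": [[0,4,-1],[0,4,0],[0,3,0],[0,3,0],[0,0,0],[0,0,0],[0,0,0],[0,0,0],[0,0,0],[0,0,0]], "turn": [[0,0,0],[0,0,0],[0,0,0],[0,0,0],[0,0,0],[0,0,0],[0,0,0],[0,0,0],[0,0,0],[0,0,0]], "fingers": [0.3,0.3,0.3,0.3,0.3,-0.6,-0.6,-0.6,-0.6,-0.6], "grip_force": 15}}

```text
time: 6.18
position: [0.5651, -0.2402, 0.0118]
tool_rot: [-0.998, 1.491, -1.491]
ft_force: [-0.1, 0.9, -0.7]
grip_width: 0.358
```

```bash

python3 - <<'E'
from h import *
s,p,R=tool();print(s["time"],p,s["grip_width"]*87)
im,c=shot("wrist","w5")
crop(im,140,160,420,370,2.8,"pics/w5c.png")
E
```

```text
6.1833 [ 0.56506649 -0.24018903  0.01175375] 31.16245988664069
```

View pics/w5c.png

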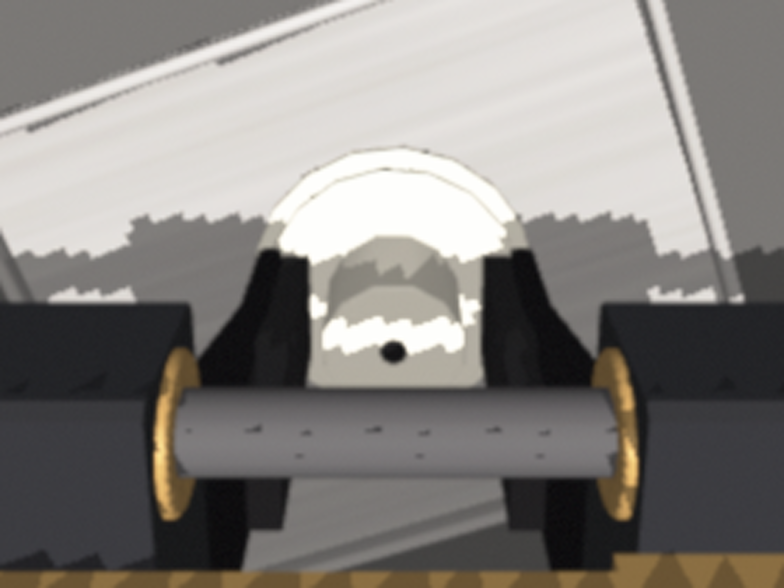

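Still closing, and well centred (bore at about (280.5, 285)). Continue the closing, then lift.

>>> {"api": "play_rows", "payload": {"translation": [[0,0,0],[0,0,0],[0,0,0],[0,0,0],[0,0,0],[0,-2,0],[0,-4,0],[0,-6,0],[0,-8,0],[0,-10,0]], "turn": [[0,0,0],[0,0,0],[0,0,0],[0,0,0],[0,0,0],[0,0,0],[0,0,0],[0,0,0],[0,0,0],[0,0,0]], "fingers": [-0.8,-0.8,-0.8,-0.8,-0.8,-0.8,-0.8,-0.8,-0.8,-0.8], "grip_force": 20}}

```text
time: 7.07
position: [0.5647, -0.2401, 0.0422]
tool_rot: [-0.998, 1.492, -1.491]
ft_force: [0.2, -0.2, 0.4]
grip_width: 0.271
```

```bash

python3 - <<'E'
from h import *
s,p,R=tool();print(s["time"],p,s["grip_width"]*87)
im,c=shot("wrist","w6")
crop(im,140,160,420,370,2.8,"pics/w6c.png")
E
```

```text
7.0667 [ 0.56467081 -0.24011843  0.04215021] 23.5674756175143
```

View pics/w6c.png

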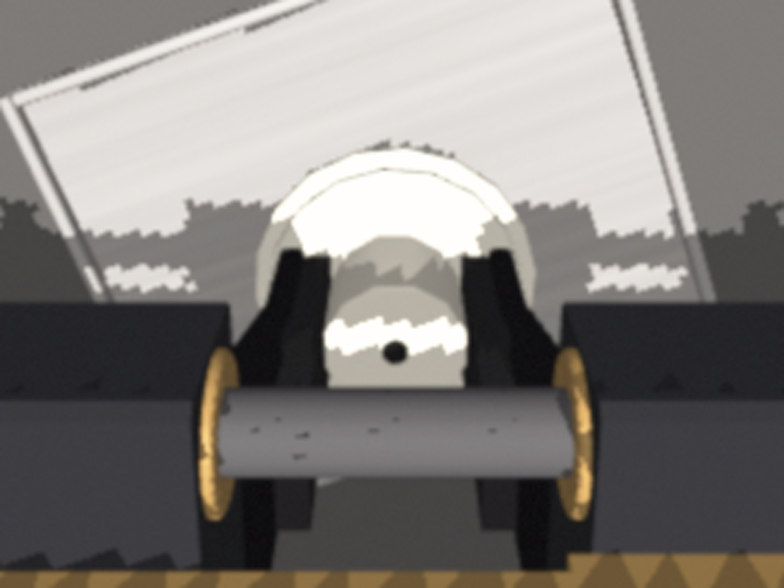

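>>> {"api": "play_rows", "payload": {"translation": [[-23,-15,-2],[-23,-15,-2],[-23,-15,-2],[-23,-15,-2],[-23,-15,-2],[-23,-15,-2],[-23,-15,-2],[-23,-15,-2],[-23,0,-2],[-23,0,-2]], "turn": [[0,-0.04,0],[0,-0.04,0],[0,-0.04,0],[0,-0.04,0],[0,-0.04,0],[0,-0.04,0],[0,-0.04,0],[0,-0.04,0],[0,-0.04,0],[0,-0.04,0]], "fingers": [-0.8,-0.8,-0.8,-0.8,-0.8,-0.8,-0.8,-0.8,-0.8,-0.8]}}

```text
time: 7.95
position: [0.5944, -0.0116, 0.1638]
tool_rot: [-1.211, 1.199, -1.203]
ft_force: [0.1, -0.6, -1.0]
grip_width: 0.272
```

>>> {"api": "play_rows", "payload": {"translation": [[-23,0,-2],[-23,0,-2],[-23,0,-2],[-23,0,-2],[-23,0,-2],[-23,3,-2],[-23,3,-2],[-23,3,-2],[-23,3,-2],[0,0,0]], "turn": [[0,-0.04,0],[0,-0.04,0],[0,-0.04,0],[0,-0.04,0],[0,-0.04,0],[0,-0.04,0],[0,-0.04,0],[0,-0.04,0],[0,-0.04,0],[0,0,0]], "fingers": [-0.8,-0.8,-0.8,-0.8,-0.8,-0.8,-0.8,-0.8,-0.8,-0.8]}}

```text
time: 8.78
position: [0.5375, 0.1943, 0.1484]
tool_rot: [-1.365, 0.928, -0.922]
ft_force: [-0.5, 0.8, -0.5]
grip_width: 0.27
```

```bash

python3 - <<'E'
from h import *
s,p,R=tool();print(s["time"],p,R.as_matrix().round(4).tolist(),s["grip_width"]*87)
im,c=shot("wrist","w7")
crop(im,140,100,420,310,2.8,"pics/w7c.png")
im6,c6=load("w6")
p6=np.array([.56467,-.24012,.04215])
q=plane(c6,np.array([395,352])/2.8+[140,160]-.32,p6[2]+.0195);print(q-p6)
print(delta([.5305,.2195,.10],Rt(.40)))
E
```

```text
8.7833 [0.53745685 0.19430058 0.14836869] [[0.3707, -0.0032, 0.9287], [-0.9287, 0.0025, 0.3707], [-0.0035, -1.0, -0.0021]] 23.532023293879888
[-5.17527324e-04 -6.59242060e-05  1.95000000e-02]
(array([-29.01538155,  48.77141059,   2.6736746 ]), array([ 0.0014711 , -0.02373842, -0.00144971]))
```

View pics/w7c.png

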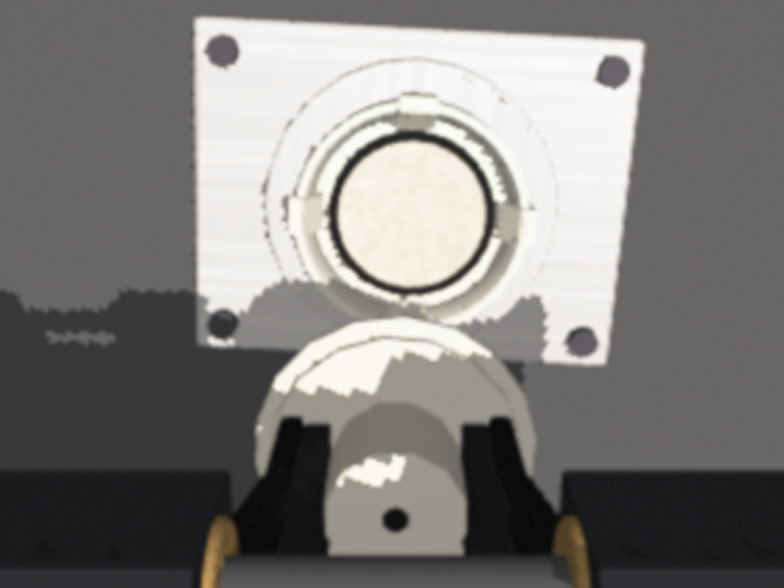

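```bash

python3 - <<'E'
from h import *
im,c=load("w7")
f=lambda x,y:np.array([x,y])/2.8+[140,100]-.32
co=np.array([f(*q) for q in[(196,18),(643,43),(606,364),(198,345)]])
obj=np.array([[-65,50,0],[65,50,0],[65,-50,0],[-65,-50,0]])/1000.
n,rvs,tvs,er=cv2.solvePnPGeneric(obj,co,c[0],None,flags=cv2.SOLVEPNP_IPPE)
for rv,tv,e in zip(rvs,tvs,er):
    Rm=c[1].T@cv2.Rodrigues(rv)[0];o=c[1].T@(tv[:,0]-c[2]);print(o.round(4),Rm.round(3).tolist(),e)
for z in(.018,.020,.022,.026):
    P=np.array([plane(c,u,z) for u in co]);print(z,[round(np.linalg.norm(P[i]-P[(i+1)%4]),4) for i in range(4)],P.mean(0).round(4))
for z in(.04,.0435,.047):
    print("ring",plane(c,f(412.5,212),z).round(4), np.linalg.norm(plane(c,f(332,212),z)-plane(c,f(494,212),z)))
for h in(.006,.010,.014):
    z=h+.043
    P=[plane(c,f(*q),z) for q in[(419,104),(310,214)]]
    # outer rim extents of cassette 64mm: left 291.. right 535
    print(h,np.linalg.norm(plane(c,f(291,214),z)-plane(c,f(535,214),z)))
s,p,R=tool();print(p)
E
```

```text
[0.5313 0.2182 0.016 ] [[0.946, -0.324, -0.003], [0.324, 0.946, -0.022], [0.01, 0.02, 1.0]] [0.39952111]
[0.5298 0.2214 0.0165] [[0.944, -0.292, -0.154], [0.328, 0.879, 0.346], [0.035, -0.378, 0.925]] [3.35744333]
0.018 [np.float64(0.1288), np.float64(0.0986), np.float64(0.1295), np.float64(0.0993)] [0.5312 0.2188 0.018 ]
0.02 [np.float64(0.1279), np.float64(0.0979), np.float64(0.1286), np.float64(0.0986)] [0.5311 0.2191 0.02  ]
0.022 [np.float64(0.1271), np.float64(0.0972), np.float64(0.1277), np.float64(0.0979)] [0.5309 0.2194 0.022 ]
0.026 [np.float64(0.1253), np.float64(0.0959), np.float64(0.1259), np.float64(0.0966)] [0.5306 0.2201 0.026 ]
ring [0.5311 0.2196 0.04  ] 0.04546038470234981
ring [0.5308 0.2202 0.0435] 0.04487454242663304
ring [0.5305 0.2209 0.047 ] 0.04428870015091626
0.006 0.06624201793190042
0.01 0.06523297773876323
0.014 0.06422393754562607
[0.53876808 0.19149369 0.14873373]
```

>>> {"api": "play_rows", "payload": {"translation": [[-5,6,0.5],[-5,8,0.5],[-5,8,0.5],[-5,8,0.5],[-5,8,0.5],[-3,8,0.5],[-1,8,0.4],[0,8,0],[0,7,0],[0,3,0]], "turn": [[0,0,0],[0,0,0],[0,0,0],[0,0,0],[0,0,0],[0,0,0],[0,0,0],[0,0,0],[0,0,0],[0,0,0]], "fingers": [-0.8,-0.8,-0.8,-0.8,-0.8,-0.8,-0.8,-0.8,-0.8,-0.8]}}

```text
time: 9.67
position: [0.5333, 0.215, 0.0761]
tool_rot: [-1.363, 0.934, -0.933]
ft_force: [0.2, -0.1, -1.2]
grip_width: 0.274
```

```bash

python3 - <<'E'
from h import *
s,p,R=tool();print(s["time"],p,R.as_matrix().round(4).tolist(),s["ft_force"])
im,c=shot("wrist","w8")
crop(im,140,130,420,340,2.8,"pics/w8c.png")
im,c=shot("side","s8");crop(im,190,120,330,210,5,"pics/s8c.png")
s,p,R=tool();print(p,delta([.5312,.2196,.065],R))
E
```

```text
9.6667 [0.53325119 0.21495987 0.07614931] [[0.3602, -0.0014, 0.9329], [-0.9329, -0.001, 0.3602], [0.0005, -1.0, -0.0017]] [ 0.22247087 -0.07488852 -1.23173471]
[0.53343513 0.21506801 0.07679162] (array([-5.03674552, 11.79052052, -0.43796936]), array([0., 0., 0.]))
```

View pics/w8c.png

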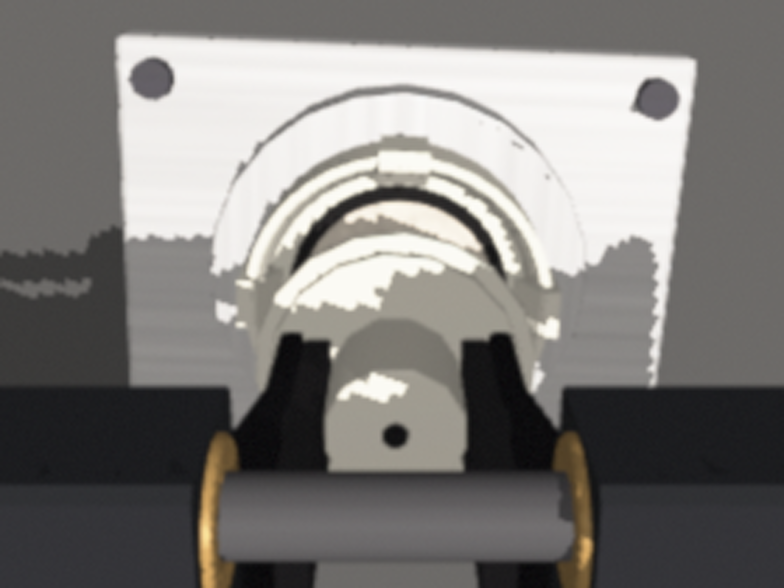

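View pics/s8c.png

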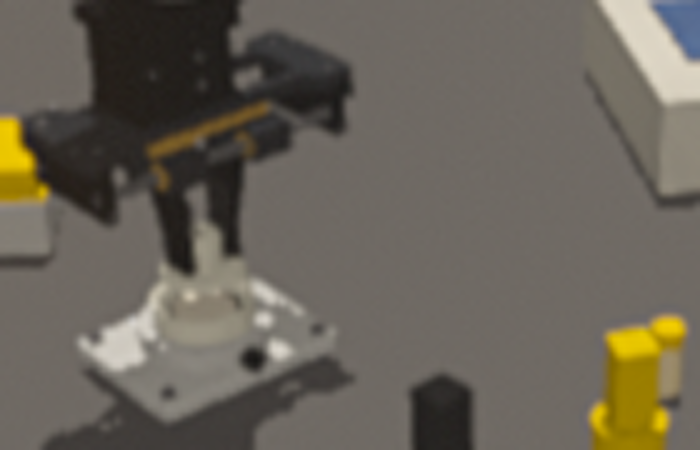

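>>> {"api": "play_rows", "payload": {"translation": [[-1,0,-0.2],[-1,0,-0.2],[-1,0,0],[-1,0,0],[-1,2,0],[-0.3,3,0],[0,3,0],[0,2,0],[0,0,0],[0,0,0]], "turn": [[0,0,0],[0,0,0],[0,0,0],[0,0,0],[0,0,0],[0,0,0],[0,0,0],[0,0,0],[0,0,0],[0,0,0]], "fingers": [-0.8,-0.8,-0.8,-0.8,-0.8,-0.8,-0.8,-0.8,-0.8,-0.8]}}

```text
time: 10.6
position: [0.5313, 0.2203, 0.0673]
tool_rot: [-1.362, 0.934, -0.933]
ft_force: [-0.2, 0.3, 0.1]
grip_width: 0.273
```

```bash

python3 - <<'E'
from h import *
s,p,R=tool();print(s["time"],p,s["ft_force"])
im,c=shot("wrist","w9")
crop(im,140,130,420,340,2.8,"pics/w9c.png")
f=lambda x,y:np.array([x,y])/2.8+[140,130]-.32
s,p,R=tool();print(p,delta([.5312,.2196,.055],R))
E
```

```text
10.6 [0.5313171  0.22026961 0.06727193] [-0.24712348  0.26460226  0.12066494]
[0.53146761 0.22035145 0.06747263] (array([ 0.60375833, 12.47272942, -0.51898125]), array([0., 0., 0.]))
```

View pics/w9c.png

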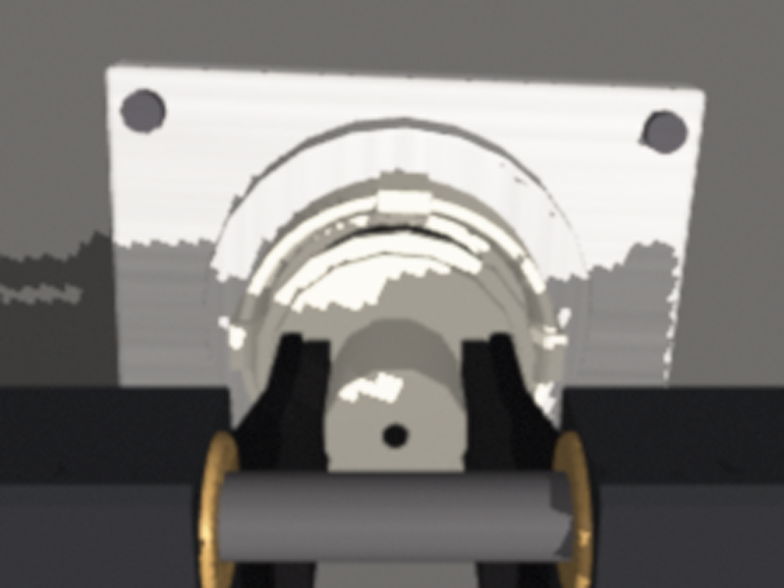

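>>> {"api": "play_rows", "payload": {"translation": [[0.3,1.5,-0.4],[0.3,1.5,0],[0,1.5,0],[0,1.5,0],[0,1.5,0],[0,1,0],[0,1,0],[0,0.5,0],[0,0,0],[0,0,0]], "turn": [[0,0,0],[0,0,0],[0,0,0],[0,0,0],[0,0,0],[0,0,0],[0,0,0],[0,0,0],[0,0,0],[0,0,0]], "fingers": [-0.8,-0.8,-0.8,-0.8,-0.8,-0.8,-0.8,-0.8,-0.8,-0.8]}}

```text
time: 11.48
position: [0.5314, 0.2198, 0.0576]
tool_rot: [-1.361, 0.933, -0.933]
ft_force: [-0.4, -0.3, 0.2]
grip_width: 0.273
```

```bash

python3 - <<'E'
from h import *
s,p,R=tool();print(s["time"],p,s["ft_force"])
im,c=shot("wrist","w10")
crop(im,140,130,420,340,2.8,"pics/w10c.png")
s,p,R=tool();print(p,s["ft_force"],delta([.5312,.2196,.055],R))
E
```

```text
11.4833 [0.53137154 0.21977313 0.05761329] [-0.35159388 -0.32435786  0.1602544 ]
[0.53137398 0.21978222 0.05763903] [-0.05551561  0.44591606  0.79509605] (array([ 0.10739653,  2.63897161, -0.22857406]), array([0., 0., 0.]))
```

View pics/w10c.png

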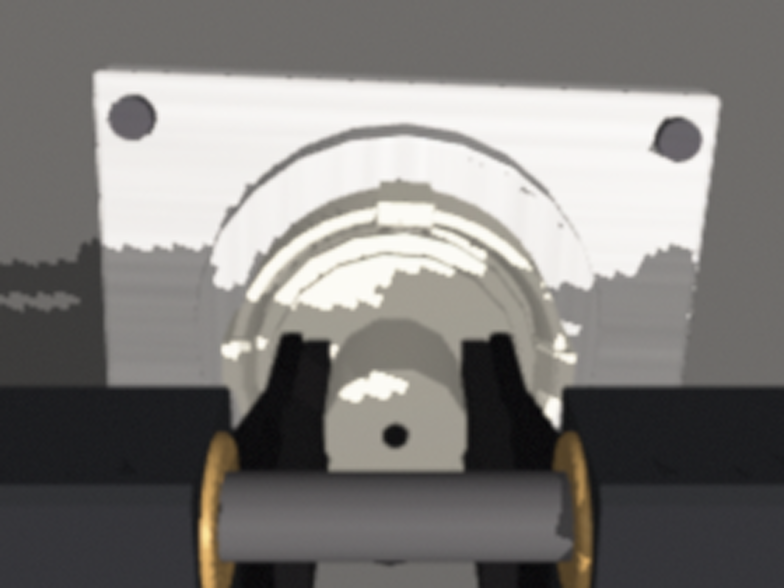

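>>> {"api": "play_rows", "payload": {"translation": [[0,0.5,0],[0,0.5,0],[0,0.5,0],[0,0.5,0],[0,0.5,0],[0,0.5,0],[0,0,0],[0,0,0],[0,0,0],[0,0,0]], "turn": [[0,0,0],[0,0,0],[0,0,0],[0,0,0],[0,0,0],[0,0,0],[0,0,0],[0,0,0],[0,0,0],[0,0,0]], "fingers": [-0.8,-0.8,-0.8,-0.8,-0.8,-0.8,-0.8,-0.8,-0.8,-0.8]}}

```text
time: 12.37
position: [0.5315, 0.2197, 0.0547]
tool_rot: [-1.361, 0.933, -0.933]
ft_force: [0.7, -0.9, 0.1]
grip_width: 0.268
```

>>> {"api": "play_rows", "payload": {"translation": [[0,0.3,0],[0,0.3,0],[0,0.2,0],[0,0.2,0],[0,0,0],[0,0,0],[0,0,0],[0,0,0],[0,0,0],[0,0,0]], "turn": [[0,0,0],[0,0,0],[0,0,0],[0,0,0],[0,0,0],[0,0,0],[0,0,0],[0,0,0],[0,0,0],[0,0,0]], "fingers": [-0.8,-0.8,-0.8,-0.8,-0.8,-0.8,-0.8,-0.8,-0.8,-0.8]}}

```text
time: 13.2
position: [0.5315, 0.2197, 0.0537]
tool_rot: [-1.361, 0.933, -0.933]
ft_force: [1.7, -0.6, 1.4]
grip_width: 0.273
```

>>> {"api": "play_rows", "payload": {"translation": [[0,0.2,0],[0,0.2,0],[0,0.2,0],[0,0,0],[0,0,0],[0,0,0],[0,0,0],[0,0,0],[0,0,0],[0,0,0]], "turn": [[0,0,0],[0,0,0],[0,0,0],[0,0,0],[0,0,0],[0,0,0],[0,0,0],[0,0,0],[0,0,0],[0,0,0]], "fingers": [-0.8,-0.8,-0.8,-0.8,-0.8,-0.8,-0.8,-0.8,-0.8,-0.8]}}

```text
time: 14.03
position: [0.5314, 0.2197, 0.0531]
tool_rot: [-1.361, 0.933, -0.933]
ft_force: [1.1, -0.9, 3.1]
grip_width: 0.267
```

>>> {"api": "play_rows", "payload": {"translation": [[0,0,0],[0,0,0],[0,0,0],[0,0,0],[0,0,0],[0,0,0],[0,0,0],[0,0,0],[0,0,0],[0,0,0]], "turn": [[0,0,0],[0,0,0],[0,0,0],[0,0,0],[0,0,0],[0,0,0],[0,0,0],[0,0,0],[0,0,0],[0,0,0]], "fingers": [-0.4,-0.4,-0.3,-0.3,-0.2,-0.2,-0.1,-0.1,-0.1,-0.1]}}

```text
time: 14.87
position: [0.5313, 0.2198, 0.053]
tool_rot: [-1.361, 0.933, -0.933]
ft_force: [-0.2, -0.5, 0.8]
grip_width: 0.443
```

>>> {"api": "play_rows", "payload": {"translation": [[0,-2,0],[0,-6,0],[0,-10,0],[0,-10,0],[0,-10,0],[5,-10,0],[5,-10,0],[5,-10,0],[5,-10,0],[0,0,0]], "turn": [[0,0,0],[0,0,0],[0,0,0],[0,0,0],[0,0,0],[0,0,0],[0,0,0],[0,0,0],[0,0,0],[0,0,0]], "fingers": [-0.1,-0.1,-0.1,-0.1,-0.1,-0.1,-0.1,-0.1,-0.1,-0.1]}}

```text
time: 15.7
position: [0.5407, 0.1997, 0.1338]
tool_rot: [-1.357, 0.932, -0.937]
ft_force: [0.6, -0.2, -0.6]
grip_width: 0.449
```

```bash

python3 - <<'E'
from h import *
s,p,R=tool();print(s["time"],p,s["ft_force"])
im,c=shot("wrist","w11")
crop(im,140,100,420,310,2.8,"pics/w11c.png")
im,c=shot("side","s11");crop(im,190,140,330,240,5,"pics/s11c.png")
E
```

```text
15.7 [0.54067576 0.19968238 0.13379801] [ 0.61273359 -0.22199062 -0.62166249]
```

View pics/w11c.png

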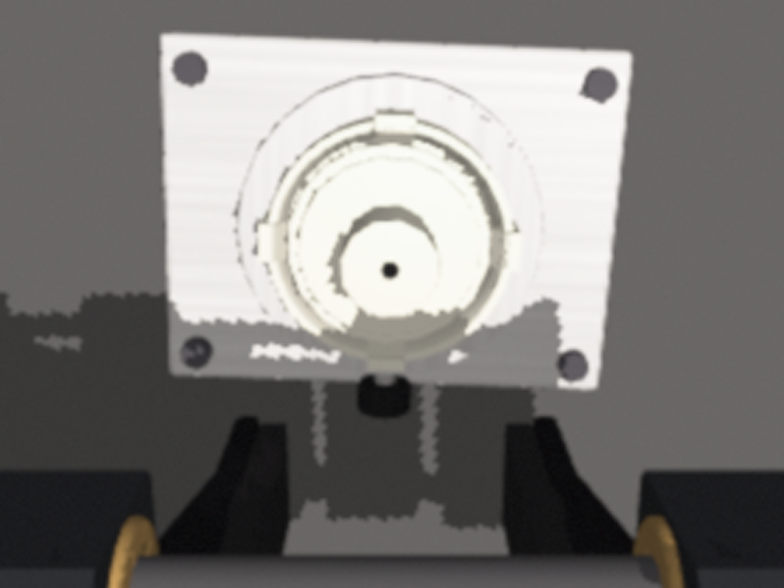

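View pics/s11c.png

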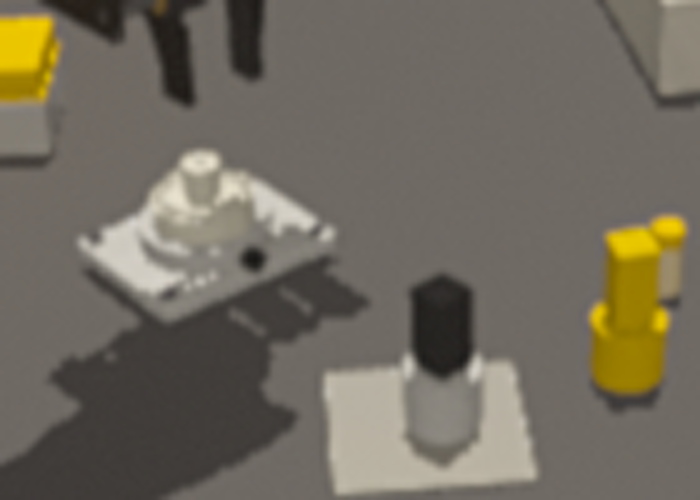

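```bash

python3 - <<'E'
from h import *
im,c=load("w11")
f=lambda x,y:np.array([x,y])/2.8+[140,100]-.32
print(plane(c,f(390,270),.0725), plane(c,f(389.5,247),.0475))
s,p,R=tool()
print(p,"pusher hi",delta([.6068,.0051,.17],Rt(np.radians(23.5))),"alt",delta([.6068,.0051,.17],Rt(np.radians(-66.5))))
E
```

```text
[0.5311519  0.21864686 0.0725    ] [0.531144   0.21817184 0.0475    ]
[0.53888937 0.20076078 0.13146499] pusher hi (array([206.97865809, -38.60812659,  -7.01356724]), array([-0.0009474 , -0.04203252, -0.00030148])) alt (array([206.97865809, -38.60812659,  -7.01356724]), array([-5.04407244e-04,  1.52876366e+00, -9.75258455e-04]))
```

>>> {"api": "play_rows", "payload": {"translation": [[18,-4,-0.7],[21,-4,-0.7],[21,-4,-0.7],[21,-4,-0.7],[21,-4,-0.7],[21,0,-0.7],[21,0,-0.7],[21,0,-0.7],[21,0,-0.7],[20,0,-0.7]], "turn": [[0,-0.004,0],[0,-0.004,0],[0,-0.004,0],[0,-0.004,0],[0,-0.004,0],[0,-0.004,0],[0,-0.004,0],[0,-0.004,0],[0,-0.004,0],[0,-0.004,0]], "fingers": [0.2,0.2,0.2,0.2,0.2,0.2,0.2,0.2,0.2,0.2]}}

```text
time: 16.63
position: [0.6095, 0.007, 0.1499]
tool_rot: [-1.377, 0.904, -0.902]
ft_force: [0.1, 0.4, 0.2]
grip_width: 0.598
```

```bash

python3 - <<'E'
from h import *
s,p,R=tool();print(s["time"],p,s["ft_force"])
im,c=shot("wrist","w12")
crop(im,140,100,420,310,2.8,"pics/w12c.png")
s,p,R=tool();print(p,delta([.6068,.0051,.125],Rt(np.radians(23.5))))
E
```

```text
16.6333 [0.60950211 0.00696895 0.14994234] [0.09560945 0.40726991 0.22831674]
[0.6106008  0.00138663 0.15015612] (array([-4.99899894, 25.14160831, -1.99377487]), array([ 0.00155256, -0.00563695,  0.0035517 ]))
```

View pics/w12c.png

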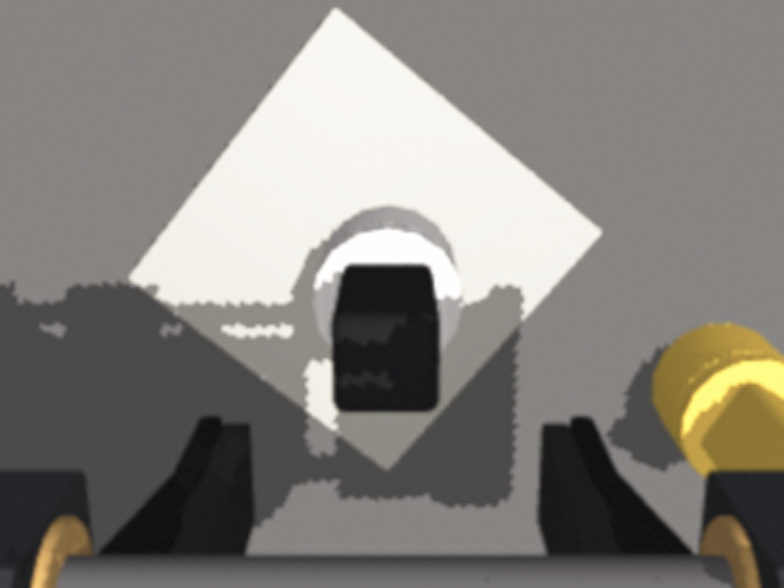

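```bash

python3 - <<'E'
from h import *
im,c=load("w12")
f=lambda x,y:np.array([x,y])/2.8+[140,100]-.32
a=plane(c,f(386,362),.093);b=plane(c,f(387.5,303),.041);print(a,b)
P=[plane(c,f(*q),.003) for q in[(336,8),(602,233),(388,469),(129,275)]];print("mat",np.mean(P,0))
d=plane(c,f(439,400),.093)-plane(c,f(333,400),.093);print(np.degrees(np.arctan2(d[1],d[0])),np.linalg.norm(d))
s,p,R=tool()
t=(a+b)/2;print(p,delta([t[0],t[1],.051],Rt(np.radians(23.5))))
E
```

```text
[0.60643844 0.00537712 0.093     ] [0.60666295 0.00442966 0.041     ]
mat [0.59727323 0.00584091 0.003     ]
23.485690398450924 0.025559519515956433
[0.6106008  0.00138663 0.15015612] (array([-5.17952341, 99.1418191 , -2.18619304]), array([ 0.00155256, -0.00563695,  0.0035517 ]))
```

>>> {"api": "play_rows", "payload": {"translation": [[-1.8,4,-0.7],[-1.8,4,-0.7],[-1.6,6,-0.8],[0,12,0],[0,13,0],[0,14,0],[0,14,0],[0,14,0],[0,13,0],[0,5,0]], "turn": [[0,-0.002,0],[0,-0.002,0],[0,-0.002,0],[0,0,0],[0,0,0],[0,0,0],[0,0,0],[0,0,0],[0,0,0],[0,0,0]], "fingers": [0.2,0.2,0.2,0.2,0.2,0.2,0.2,0.2,0.2,0.2]}}

```text
time: 17.52
position: [0.6037, 0.0121, 0.0487]
tool_rot: [-1.38, 0.901, -0.895]
ft_force: [-0.8, 0.0, 0.8]
grip_width: 0.599
```

```bash

python3 - <<'E'
from h import *
s,p,R=tool();print(s["time"],p,s["ft_force"],R.as_matrix().round(4).tolist())
im,c=shot("wrist","w13")
crop(im,140,100,420,310,2.8,"pics/w13c.png")
s,p,R=tool();print(p,delta([.6066,.0049,.051],Rt(np.radians(23.5))))
E
```

```text
17.5167 [0.60368303 0.01211343 0.0487175 ] [-0.81960908  0.02772208  0.78865477] [[0.4039, -0.0043, 0.9148], [-0.9148, -0.0004, 0.4039], [-0.0013, -1.0, -0.0041]]
[0.60366864 0.01195899 0.04880048] (array([ 7.6387083 , -2.2087287 , -0.17804277]), array([ 0.00435681,  0.00548546, -0.00129267]))
```

View pics/w13c.png

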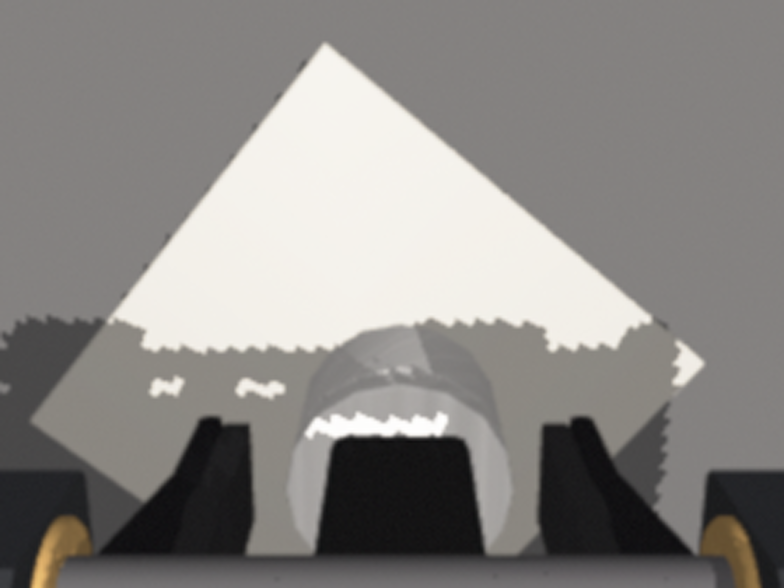

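>>> {"api": "play_rows", "payload": {"translation": [[1.5,-0.5,0],[1.5,-0.5,0],[1.5,-0.5,0],[1.5,-0.5,0],[1.6,0,0],[0,0,0],[0,0,0],[0,0,0],[0,0,0],[0,0,0]], "turn": [[0.002,0.001,0],[0.002,0.001,0],[0,0.001,0],[0,0.001,0],[0,0.001,0],[0,0,0],[0,0,0],[0,0,0],[0,0,0],[0,0,0]], "fingers": [0.2,0.2,0.2,0.2,0.2,0.2,-0.6,-0.6,-0.6,-0.6], "grip_force": 40}}

```text
time: 18.4
position: [0.6087, 0.0048, 0.0539]
tool_rot: [-1.372, 0.9, -0.903]
ft_force: [-1.0, 0.0, -0.2]
grip_width: 0.382
```

```bash

python3 - <<'E'
from h import *
s,p,R=tool();print(s["time"],p,s["ft_force"],R.as_matrix().round(4).tolist(),s["grip_width"]*87)
print(p,delta([.6066,.0049,.051],Rt(np.radians(23.5))))
E
```

```text
18.4 [0.60873336 0.00478007 0.05393772] [-0.98958126  0.00565891 -0.16388672] [[0.3988, 0.0036, 0.917], [-0.9171, 0.0018, 0.3988], [-0.0002, -1.0, 0.004]] 33.258123335599336
[0.60873336 0.00478007 0.05393772] (array([-0.96023621,  2.93013106, -1.92044149]), array([-4.04336617e-03,  2.19160877e-05, -1.59898994e-04]))
```

>>> {"api": "play_rows", "payload": {"translation": [[-0.5,0.5,-1],[-0.5,0.5,-1],[0,0,0],[0,0,0],[0,0,0],[0,0,0],[0,0,0],[0,0,0],[0,0,0],[0,0,0]], "turn": [[-0.002,0,0],[-0.002,0,0],[0,0,0],[0,0,0],[0,0,0],[0,0,0],[0,0,0],[0,0,0],[0,0,0],[0,0,0]], "fingers": [-0.2,-0.2,-0.2,-0.7,-0.7,-0.7,-0.7,-0.7,-0.7,-0.7], "grip_force": 40}}

```text
time: 19.23
position: [0.6066, 0.0048, 0.0529]
tool_rot: [-1.376, 0.902, -0.902]
ft_force: [1.3, -0.2, -2.1]
grip_width: 0.301
```

```bash

python3 - <<'E'
from h import *
s,p,R=tool();print(s["time"],p,s["ft_force"],R.as_matrix().round(4).tolist(),s["grip_width"]*87)
E
```

```text
19.2333 [0.60659852 0.00479855 0.05291603] [ 1.26465064 -0.19342918 -2.09346391] [[0.3987, 0.0001, 0.9171], [-0.9171, 0.0001, 0.3987], [-0.0, -1.0, 0.0002]] 26.20193317635778
```

>>> {"api": "play_rows", "payload": {"translation": [[0,-3,0],[0,-6,0],[0,-10,0],[0,-15,0],[-10,-20,1],[-15,-20,1],[-20,-20,1],[-20,-10,1],[-20,0,2],[-20,0,2]], "turn": [[0,0,0],[0,0,0],[0,0,0],[0,0,0],[0,0,0],[0,0,0],[0,0,0],[0,0,0],[0,0,0],[0,0,0]], "fingers": [-0.7,-0.7,-0.7,-0.7,-0.7,-0.7,-0.7,-0.7,-0.7,-0.7]}}

```text
time: 20.07
position: [0.5724, 0.1049, 0.1593]
tool_rot: [-1.373, 0.901, -0.904]
ft_force: [-0.4, -0.6, -2.2]
grip_width: 0.291
```

>>> {"api": "play_rows", "payload": {"translation": [[-20,0,2],[-20,0,2],[-20,0,2],[-20,0,1],[-18,0,1],[-12,0,0],[-8,0,0],[0,0,0],[0,0,0],[0,0,0]], "turn": [[0,0,0],[0,0,0],[0,0,0],[0,0,0],[0,0,0],[0,0,0],[0,0,0],[0,0,0],[0,0,0],[0,0,0]], "fingers": [-0.7,-0.7,-0.7,-0.7,-0.7,-0.7,-0.7,-0.7,-0.7,-0.7]}}

```text
time: 20.9
position: [0.533, 0.214, 0.1572]
tool_rot: [-1.375, 0.903, -0.904]
ft_force: [0.1, 0.4, -2.0]
grip_width: 0.294
```

```bash

python3 - <<'E'
from h import *
s,p,R=tool();print(s["time"],p,s["ft_force"],R.as_matrix().round(4).tolist(),s["grip_width"]*87)
im,c=shot("wrist","w14")
crop(im,140,100,420,310,2.8,"pics/w14c.png")
im,c=shot("side","s14");crop(im,190,100,330,210,5,"pics/s14c.png")
s,p,R=tool();print(p,delta([.5312,.2185,.13],Rt(np.radians(23.5))))
E
```

```text
20.9 [0.5329814  0.21396255 0.15716665] [ 0.05391132  0.41846817 -2.02458499] [[0.3968, 0.0006, 0.9179], [-0.9179, -0.0008, 0.3968], [0.001, -1.0, 0.0002]] 25.568809267070012
[0.53294906 0.21404176 0.15704433] (array([-4.80412863, 27.04118606,  0.15935581]), array([-0.00010246, -0.00241814,  0.00065873]))
```

View pics/w14c.png

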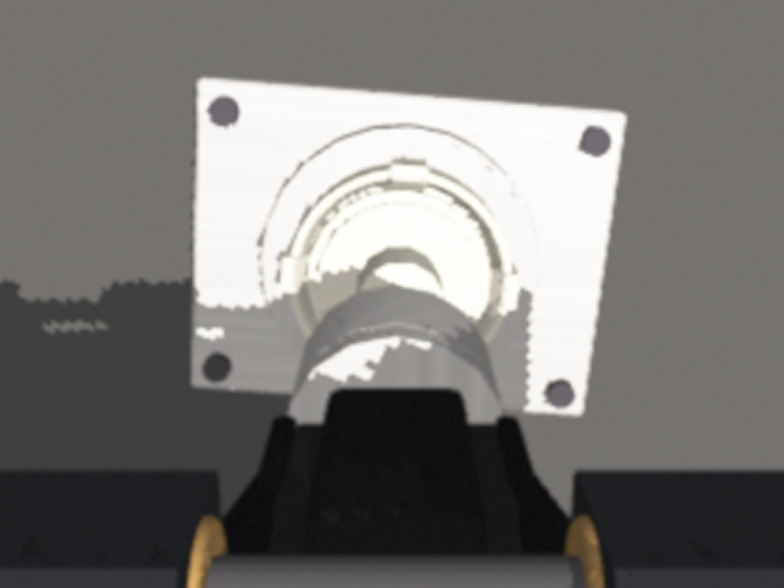

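View pics/s14c.png

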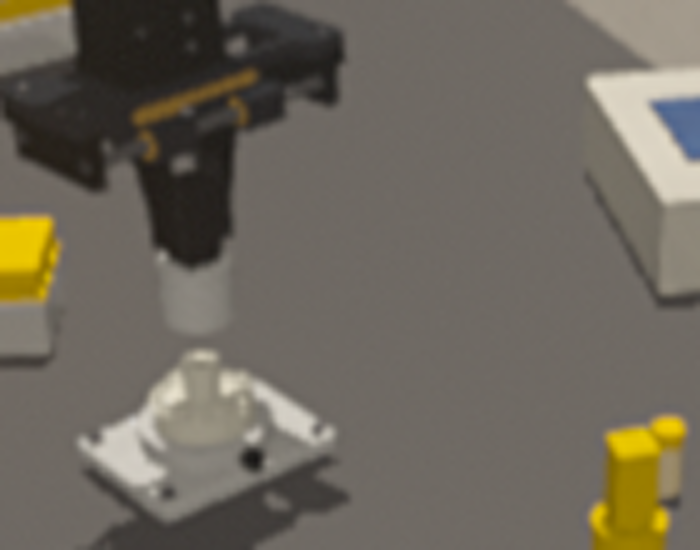

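```bash

python3 - <<'E'
from h import *
im,c=load("w14")
f=lambda x,y:np.array([x,y])/2.8+[140,100]-.32
s,p,R=tool()
for q,dz in(((396,289),-.0499),((396,326),-.0119),((396,390),.0401-.0519)):
    print(R.inv().apply(plane(c,f(*q),p[2]+dz)-p)*1000)
for q in((358,285),(441,285)):
    print(plane(c,f(*q),.0725))
E
```

```text
[-19.65514758  49.88696601  -0.96840936]
[-23.32114731  11.88454386  -0.96103152]
[-10.48308563  11.79299895  -0.9627376 ]
[0.51865585 0.21960418 0.0725    ]
[0.53860502 0.22821809 0.0725    ]
```

>>> {"api": "play_rows", "payload": {"translation": [[-1,0,0.2],[-1,2,0.2],[-1,3,0.2],[-1,4,0],[-1,5,0],[-0.3,5,0],[0,5,0],[0,3,0],[0,0,0],[0,0,0]], "turn": [[0,0,0],[0,0,0],[0,0,0],[0,0,0],[0,0,0],[0,0,0],[0,0,0],[0,0,0],[0,0,0],[0,0,0]], "fingers": [-0.7,-0.7,-0.7,-0.7,-0.7,-0.7,-0.7,-0.7,-0.7,-0.7]}}

```text
time: 21.83
position: [0.5307, 0.2206, 0.1297]
tool_rot: [-1.376, 0.902, -0.902]
ft_force: [-0.4, 0.5, -3.0]
grip_width: 0.296
```

```bash

python3 - <<'E'
from h import *
s,p,R=tool();print(s["time"],p,s["ft_force"],R.as_matrix().round(4).tolist(),s["grip_width"]*87)
im,c=shot("wrist","w15")
crop(im,140,100,420,310,2.8,"pics/w15c.png")
im,c=shot("side","s15");crop(im,190,100,330,210,5,"pics/s15c.png")
s,p,R=tool();print(p,delta([.5314,.2192,.11],Rt(np.radians(23.5))))
E
```

```text
21.8333 [0.53069047 0.22061453 0.1297186 ] [-0.38815705  0.5477932  -3.00386497] [[0.3985, -0.0003, 0.9172], [-0.9172, -0.0002, 0.3985], [0.0001, -1.0, -0.0004]] 25.748524640254736
[0.53101361 0.22081662 0.13025796] (array([ 1.63817156, 20.25764146, -0.3034501 ]), array([-6.64157859e-04, -1.77683893e-04, -7.45742801e-05]))
```

View pics/w15c.png

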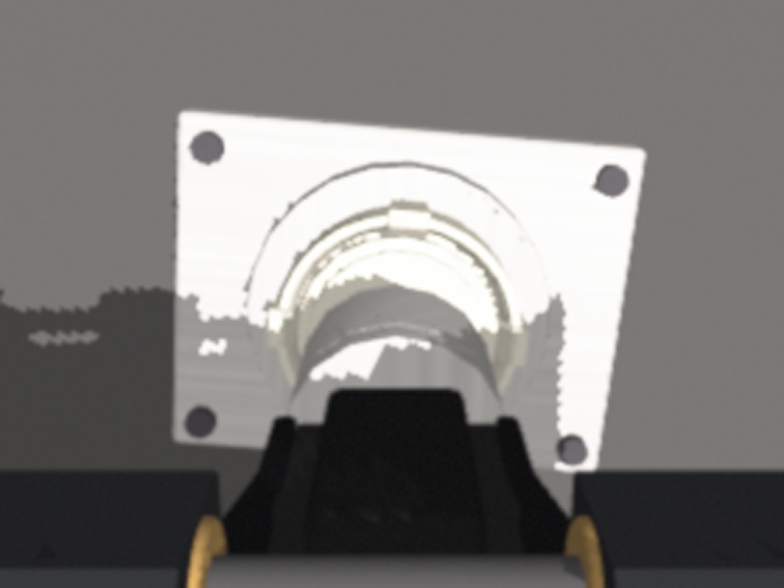

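View pics/s15c.png

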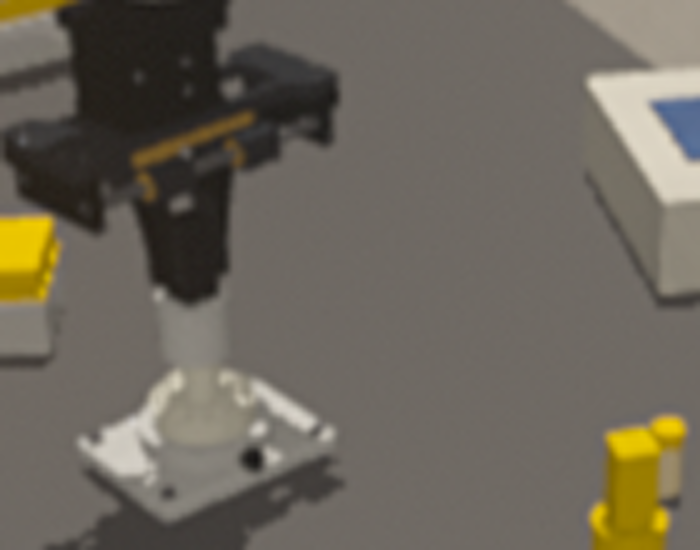

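```bash

python3 - <<'E'
from h import *
for n in("s14","s15","s11"):
    im,c=load(n);g=cv2.cvtColor(im,cv2.COLOR_BGR2GRAY)
    print(n)
    for r in range(152,182,2):print(r,g[r,216:246].tolist())
im,c=load("s15")
for X in([.531,.2208,.1],[.5314,.2192,.1],[.5311,.2184,.07],[.5314,.2197,.07]):print(proj(c,X))
im,c=load("s14")
s,p,R=tool();print(p)
E
```

```text
s14
152 [106, 107, 106, 106, 109, 125, 132, 115, 91, 74, 55, 42, 36, 45, 56, 63, 81, 98, 118, 121, 111, 107, 106, 106, 106, 106, 107, 106, 105, 106]
154 [106, 107, 107, 106, 106, 109, 118, 123, 126, 126, 121, 111, 106, 118, 124, 125, 125, 126, 121, 115, 105, 104, 105, 107, 107, 106, 106, 106, 106, 106]
156 [106, 107, 105, 106, 105, 105, 116, 124, 128, 131, 132, 134, 134, 133, 131, 129, 128, 125, 120, 116, 108, 105, 107, 107, 105, 106, 106, 107, 106, 106]
158 [106, 107, 106, 107, 105, 107, 118, 124, 128, 132, 133, 135, 136, 136, 134, 132, 129, 127, 123, 116, 108, 105, 106, 107, 105, 107, 106, 105, 107, 106]
160 [106, 106, 106, 107, 107, 108, 115, 124, 128, 132, 133, 134, 134, 134, 132, 132, 131, 128, 123, 117, 108, 106, 106, 106, 106, 107, 106, 107, 106, 107]
162 [106, 106, 107, 107, 106, 107, 111, 122, 128, 131, 132, 134, 136, 135, 133, 132, 130, 128, 124, 119, 111, 108, 106, 106, 107, 106, 106, 106, 106, 106]
164 [107, 106, 107, 107, 106, 106, 108, 118, 126, 131, 133, 135, 136, 135, 134, 133, 130, 126, 123, 115, 109, 107, 106, 107, 107, 106, 106, 106, 106, 105]
166 [106, 107, 107, 1
[... 5201 characters left out ...]
85, 195, 188, 171, 154, 140, 154, 160, 152, 148, 152, 131, 112, 107, 105, 105, 106, 107]
176 [107, 107, 106, 103, 110, 129, 154, 174, 193, 205, 181, 148, 142, 145, 146, 142, 134, 146, 193, 209, 204, 195, 180, 175, 182, 173, 152, 128, 108, 104]
178 [107, 106, 104, 120, 163, 184, 194, 208, 219, 221, 202, 159, 142, 145, 147, 143, 135, 156, 202, 218, 211, 206, 196, 180, 197, 206, 206, 201, 179, 151]
180 [104, 104, 111, 152, 192, 192, 195, 204, 215, 221, 219, 191, 157, 145, 146, 142, 150, 180, 170, 155, 137, 135, 148, 138, 152, 193, 204, 205, 204, 205]
[228.70764261 163.96969298]
[228.97676691 164.17921065]
[229.76635691 172.93797619]
[229.74696795 172.72467109]
[0.53101361 0.22081662 0.13025796]
```

>>> {"api": "play_rows", "payload": {"translation": [[0.6,0,0],[0.6,1,-0.2],[0,1.5,0],[0,1.5,0],[0,1.5,0],[0,1.5,0],[0,1.5,0],[0,1.5,0],[0,1,0],[0,0,0]], "turn": [[0,0,0],[0,0,0],[0,0,0],[0,0,0],[0,0,0],[0,0,0],[0,0,0],[0,0,0],[0,0,0],[0,0,0]], "fingers": [-0.7,-0.7,-0.7,-0.7,-0.7,-0.7,-0.7,-0.7,-0.7,-0.7]}}

```text
time: 22.77
position: [0.5308, 0.2195, 0.1186]
tool_rot: [-1.376, 0.902, -0.902]
ft_force: [1.0, -0.6, -2.3]
grip_width: 0.296
```

```bash

python3 - <<'E'
from h import *
s,p,R=tool();print(s["time"],p,s["ft_force"],R.as_matrix().round(4).tolist(),s["grip_width"]*87)
E
```

```text
22.7667 [0.53084064 0.21951526 0.11861485] [ 0.99895038 -0.58256499 -2.33105064] [[0.3987, -0.0005, 0.9171], [-0.9171, -0.0002, 0.3987], [-0.0, -1.0, -0.0005]] 25.75050388144391
```

>>> {"api": "play_rows", "payload": {"translation": [[0,1.5,0.3],[0,1.5,0],[0,1.5,0],[0,1.5,0],[0,1.5,0],[0,1.5,0],[0,1.5,0],[0,1.5,0],[0,1.2,0],[0,0,0]], "turn": [[0,0,0],[0,0,0],[0,0,0],[0,0,0],[0,0,0],[0,0,0],[0,0,0],[0,0,0],[0,0,0],[0,0,0]], "fingers": [-0.7,-0.7,-0.7,-0.7,-0.7,-0.7,-0.7,-0.7,-0.7,-0.7]}}

```text
time: 23.6
position: [0.5312, 0.2196, 0.1054]
tool_rot: [-1.376, 0.902, -0.902]
ft_force: [-0.3, -0.6, -3.4]
grip_width: 0.295
```

```bash

python3 - <<'E'
from h import *
s,p,R=tool();print(s["time"],p,s["ft_force"],R.as_matrix().round(4).tolist(),s["grip_width"]*87)
im,c=shot("wrist","w16");crop(im,140,100,420,310,2.8,"pics/w16c.png")
E
```

```text
23.6 [0.53115035 0.21959965 0.10544543] [-0.27944232 -0.5883404  -3.38223287] [[0.3986, -0.0004, 0.9171], [-0.9171, -0.0002, 0.3986], [0.0, -1.0, -0.0005]] 25.66548102167251
```

View pics/w16c.png

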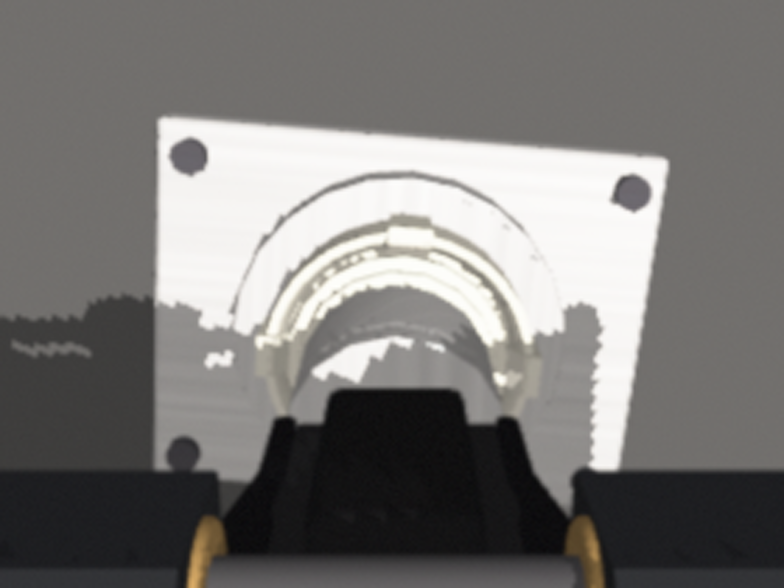

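>>> {"api": "play_rows", "payload": {"translation": [[0,0.6,0],[0,0.6,0],[0,0.6,0],[0,0.6,0],[0,0.5,0],[0,0.5,0],[0,0.4,0],[0,0.2,0],[0,0,0],[0,0,0]], "turn": [[0,0,0],[0,0,0],[0,0,0],[0,0,0],[0,0,0],[0,0,0],[0,0,0],[0,0,0],[0,0,0],[0,0,0]], "fingers": [-0.7,-0.7,-0.7,-0.7,-0.7,-0.7,-0.7,-0.7,-0.7,-0.7]}}

```text
time: 24.48
position: [0.5313, 0.2197, 0.1018]
tool_rot: [-1.376, 0.902, -0.902]
ft_force: [-0.5, -0.5, -1.8]
grip_width: 0.298
```

>>> {"api": "play_rows", "payload": {"translation": [[0,0.2,0],[0,0.2,0],[0,0.2,0],[0,0.2,0],[0,0.2,0],[0,0,0],[0,0,0],[0,0,0],[0,0,0],[0,0,0]], "turn": [[0,0,0],[0,0,0],[0,0,0],[0,0,0],[0,0,0],[0,0,0],[0,0,0],[0,0,0],[0,0,0],[0,0,0]], "fingers": [-0.7,-0.7,-0.7,-0.7,-0.7,-0.7,-0.7,-0.7,-0.7,-0.7]}}

```text
time: 25.32
position: [0.5314, 0.2197, 0.1009]
tool_rot: [-1.375, 0.902, -0.902]
ft_force: [0.5, 0.6, -2.1]
grip_width: 0.296
```

Contact is expected around 0.1005; stepping 0.7–1 mm per call.

>>> {"api": "play_rows", "payload": {"translation": [[0,0.2,0],[0,0.2,0],[0,0.2,0],[0,0.2,0],[0,0,0],[0,0,0],[0,0,0],[0,0,0],[0,0,0],[0,0,0]], "turn": [[0,0,0],[0,0,0],[0,0,0],[0,0,0],[0,0,0],[0,0,0],[0,0,0],[0,0,0],[0,0,0],[0,0,0]], "fingers": [-0.7,-0.7,-0.7,-0.7,-0.7,-0.7,-0.7,-0.7,-0.7,-0.7]}}

```text
time: 26.15
position: [0.5315, 0.2198, 0.1001]
tool_rot: [-1.375, 0.902, -0.902]
ft_force: [0.4, -0.4, -0.1]
grip_width: 0.297
```

>>> {"api": "play_rows", "payload": {"translation": [[0,0.2,0],[0,0.2,0],[0,0.2,0],[0,0.1,0],[0,0,0],[0,0,0],[0,0,0],[0,0,0],[0,0,0],[0,0,0]], "turn": [[0,0,0],[0,0,0],[0,0,0],[0,0,0],[0,0,0],[0,0,0],[0,0,0],[0,0,0],[0,0,0],[0,0,0]], "fingers": [-0.7,-0.7,-0.7,-0.7,-0.7,-0.7,-0.7,-0.7,-0.7,-0.7]}}

```text
time: 26.98
position: [0.5314, 0.2198, 0.0994]
tool_rot: [-1.375, 0.902, -0.902]
ft_force: [-0.1, -0.3, 0.7]
grip_width: 0.295
```

>>> {"api": "play_rows", "payload": {"translation": [[0,0.15,0],[0,0.15,0],[0,0.15,0],[0,0.15,0],[0,0.1,0],[0,0.1,0],[0,0,0],[0,0,0],[0,0,0],[0,0,0]], "turn": [[0,0,0],[0,0,0],[0,0,0],[0,0,0],[0,0,0],[0,0,0],[0,0,0],[0,0,0],[0,0,0],[0,0,0]], "fingers": [-0.7,-0.7,-0.7,-0.7,-0.7,-0.7,-0.7,-0.7,-0.7,-0.7]}}

```text
time: 27.82
position: [0.5315, 0.2198, 0.0988]
tool_rot: [-1.375, 0.902, -0.902]
ft_force: [-0.3, 0.6, 5.6]
grip_width: 0.295
```

>>> {"api": "play_rows", "payload": {"translation": [[0,0.15,0],[0,0.15,0],[0,0.15,0],[0,0.1,0],[0,0,0],[0,0,0],[0,0,0],[0,0,0],[0,0,0],[0,0,0]], "turn": [[0,0,0],[0,0,0],[0,0,0],[0,0,0],[0,0,0],[0,0,0],[0,0,0],[0,0,0],[0,0,0],[0,0,0]], "fingers": [-0.7,-0.7,-0.7,-0.7,-0.7,-0.7,-0.7,-0.7,-0.7,-0.7]}}

```text
time: 28.65
position: [0.5316, 0.2198, 0.0987]
tool_rot: [-1.375, 0.902, -0.902]
ft_force: [-0.7, -0.3, 7.8]
grip_width: 0.298
```

>>> {"api": "play_rows", "payload": {"translation": [[0,0.1,0],[0,0.1,0],[0,0.1,0],[0,0.1,0],[0,0,0],[0,0,0],[0,0,0],[0,0,0],[0,0,0],[0,0,0]], "turn": [[0,0,0],[0,0,0],[0,0,0],[0,0,0],[0,0,0],[0,0,0],[0,0,0],[0,0,0],[0,0,0],[0,0,0]], "fingers": [-0.7,-0.7,-0.7,-0.7,-0.7,-0.7,-0.7,-0.7,-0.7,-0.7]}}

```text
time: 29.48
position: [0.5316, 0.2198, 0.0986]
tool_rot: [-1.375, 0.902, -0.902]
ft_force: [-1.5, -0.3, 9.3]
grip_width: 0.298
```

>>> {"api": "play_rows", "payload": {"translation": [[0,0.1,0],[0,0.1,0],[0,0.1,0],[0,0,0],[0,0,0],[0,0,0],[0,0,0],[0,0,0],[0,0,0],[0,0,0]], "turn": [[0,0,0],[0,0,0],[0,0,0],[0,0,0],[0,0,0],[0,0,0],[0,0,0],[0,0,0],[0,0,0],[0,0,0]], "fingers": [-0.7,-0.7,-0.7,-0.7,-0.7,-0.7,-0.7,-0.7,-0.7,-0.7]}}

```text
time: 30.32
position: [0.5308, 0.2194, 0.0966]
tool_rot: [-1.377, 0.903, -0.902]
ft_force: [-0.3, -0.1, -2.2]
grip_width: 0.299
```

```bash

python3 - <<'E'
from h import *
s,p,R=tool();print(s["time"],p,s["ft_force"],s["torque"],R.as_matrix().round(4).tolist(),s["grip_width"]*87)
im,c=shot("wrist","w17");crop(im,140,100,420,310,2.8,"pics/w17c.png")
im,c=shot("side","s17");crop(im,190,110,330,210,5,"pics/s17c.png")
E
```

```text
30.3167 [0.53084206 0.21935986 0.0965722 ] [-0.28141707 -0.126135   -2.21922514] [-0.0710445   0.05760487 -0.01603649] [[0.3986, -0.0011, 0.9171], [-0.9171, -0.0007, 0.3986], [0.0002, -1.0, -0.0013]] 26.046773409764725
```

View pics/w17c.png

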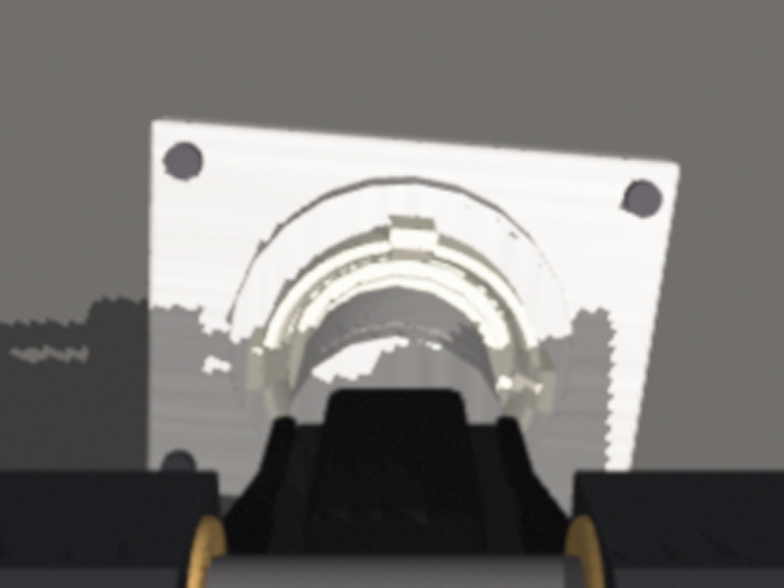

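View pics/s17c.png

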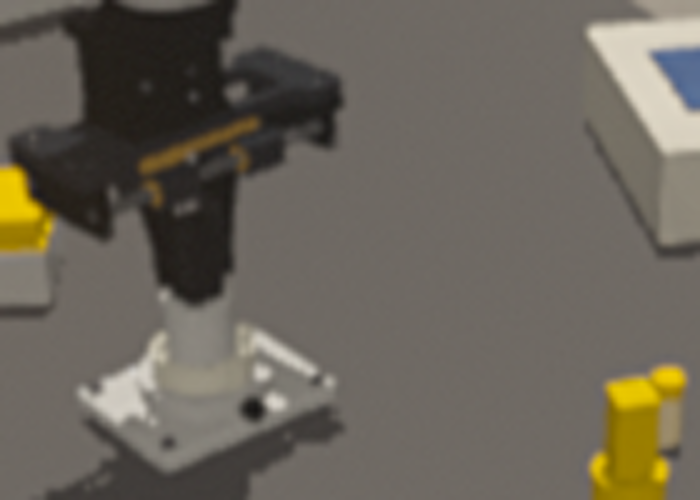

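>>> {"api": "play_rows", "payload": {"translation": [[0,0.1,0],[0,0.1,0],[0,0.1,0],[0,0.1,0],[0,0,0],[0,0,0],[0,0,0],[0,0,0],[0,0,0],[0,0,0]], "turn": [[0,0,0],[0,0,0],[0,0,0],[0,0,0],[0,0,0],[0,0,0],[0,0,0],[0,0,0],[0,0,0],[0,0,0]], "fingers": [-0.7,-0.7,-0.7,-0.7,-0.7,-0.7,-0.7,-0.7,-0.7,-0.7]}}

```text
time: 31.25
position: [0.5313, 0.2197, 0.0969]
tool_rot: [-1.376, 0.902, -0.902]
ft_force: [-0.3, -0.2, -2.7]
grip_width: 0.297
```

>>> {"api": "play_rows", "payload": {"translation": [[0,0.1,0],[0,0.1,0],[0,0.1,0],[0,0.1,0],[0,0,0],[0,0,0],[0,0,0],[0,0,0],[0,0,0],[0,0,0]], "turn": [[0,0,0],[0,0,0],[0,0,0],[0,0,0],[0,0,0],[0,0,0],[0,0,0],[0,0,0],[0,0,0],[0,0,0]], "fingers": [-0.7,-0.7,-0.7,-0.7,-0.7,-0.7,-0.7,-0.7,-0.7,-0.7]}}

```text
time: 32.08
position: [0.5314, 0.2197, 0.0965]
tool_rot: [-1.376, 0.902, -0.902]
ft_force: [-0.8, -0.2, -1.3]
grip_width: 0.297
```

>>> {"api": "play_rows", "payload": {"translation": [[0,0.15,0],[0,0.15,0],[0,0.1,0],[0,0.1,0],[0,0,0],[0,0,0],[0,0,0],[0,0,0],[0,0,0],[0,0,0]], "turn": [[0,0,0],[0,0,0],[0,0,0],[0,0,0],[0,0,0],[0,0,0],[0,0,0],[0,0,0],[0,0,0],[0,0,0]], "fingers": [-0.7,-0.7,-0.7,-0.7,-0.7,-0.7,-0.7,-0.7,-0.7,-0.7]}}

```text
time: 32.92
position: [0.5314, 0.2197, 0.0962]
tool_rot: [-1.375, 0.902, -0.902]
ft_force: [-1.9, -0.2, 4.6]
grip_width: 0.293
```

>>> {"api": "play_rows", "payload": {"translation": [[0,0.15,0],[0,0.15,0],[0,0.1,0],[0,0.1,0],[0,0,0],[0,0,0],[0,0,0],[0,0,0],[0,0,0],[0,0,0]], "turn": [[0,0,0],[0,0,0],[0,0,0],[0,0,0],[0,0,0],[0,0,0],[0,0,0],[0,0,0],[0,0,0],[0,0,0]], "fingers": [-0.7,-0.7,-0.7,-0.7,-0.7,-0.7,-0.7,-0.7,-0.7,-0.7]}}

```text
time: 33.75
position: [0.5315, 0.2197, 0.0959]
tool_rot: [-1.375, 0.902, -0.902]
ft_force: [-3.1, -1.2, 7.3]
grip_width: 0.29
```

>>> {"api": "play_rows", "payload": {"translation": [[0,0.1,-0.3],[0,0.1,-0.2],[0,0.1,0],[0,0,0],[0,0,0],[0,0,0],[0,0,0],[0,0,0],[0,0,0],[0,0,0]], "turn": [[0,0,0],[0,0,0],[0,0,0],[0,0,0],[0,0,0],[0,0,0],[0,0,0],[0,0,0],[0,0,0],[0,0,0]], "fingers": [-0.7,-0.7,-0.7,-0.7,-0.7,-0.7,-0.7,-0.7,-0.7,-0.7]}}

```text
time: 34.58
position: [0.5314, 0.2197, 0.0958]
tool_rot: [-1.375, 0.902, -0.902]
ft_force: [-1.7, -0.5, 6.0]
grip_width: 0.295
```

>>> {"api": "play_rows", "payload": {"translation": [[0,0.1,0],[0,0.1,0],[0,0.1,0],[0,0,0],[0,0,0],[0,0,0],[0,0,0],[0,0,0],[0,0,0],[0,0,0]], "turn": [[0,0,0],[0,0,0],[0,0,0],[0,0,0],[0,0,0],[0,0,0],[0,0,0],[0,0,0],[0,0,0],[0,0,0]], "fingers": [-0.7,-0.7,-0.7,-0.7,-0.7,-0.7,-0.7,-0.7,-0.7,-0.7]}}

```text
time: 35.42
position: [0.5314, 0.2197, 0.0957]
tool_rot: [-1.375, 0.902, -0.902]
ft_force: [-3.0, -1.3, 7.4]
grip_width: 0.294
```

```bash

python3 - <<'E'
from h import *
s,p,R=tool();print(s["time"],p,s["ft_force"],s["torque"],R.as_matrix().round(4).tolist(),s["grip_width"]*87)
E
```

```text
35.4167 [0.53135861 0.21971556 0.09570562] [-2.95628774 -1.29683371  7.40384552] [-0.41911601  0.76512489  0.06025049] [[0.3986, 0.001, 0.9171], [-0.9171, 0.0007, 0.3986], [-0.0003, -1.0, 0.0012]] 25.58939212851093
```

>>> {"api": "play_rows", "payload": {"translation": [[0,0.15,-0.2],[0,0.15,-0.1],[0,0.1,0],[0,0,0],[0,0,0],[0,0,0],[0,0,0],[0,0,0],[0,0,0],[0,0,0]], "turn": [[0,0,0],[0,0,0],[0,0,0],[0,0,0],[0,0,0],[0,0,0],[0,0,0],[0,0,0],[0,0,0],[0,0,0]], "fingers": [-0.7,-0.7,-0.7,-0.7,-0.7,-0.7,-0.7,-0.7,-0.7,-0.7]}}

```text
time: 36.25
position: [0.5313, 0.2197, 0.0956]
tool_rot: [-1.374, 0.901, -0.902]
ft_force: [-2.8, -1.5, 9.6]
grip_width: 0.296
```

>>> {"api": "play_rows", "payload": {"translation": [[0,0.1,0],[0,0.1,0],[0,0.1,0],[0,0,0],[0,0,0],[0,0,0],[0,0,0],[0,0,0],[0,0,0],[0,0,0]], "turn": [[0,0,0],[0,0,0],[0,0,0],[0,0,0],[0,0,0],[0,0,0],[0,0,0],[0,0,0],[0,0,0],[0,0,0]], "fingers": [-0.7,-0.7,-0.7,-0.7,-0.7,-0.7,-0.7,-0.7,-0.7,-0.7]}}

```text
time: 37.08
position: [0.5313, 0.2197, 0.0955]
tool_rot: [-1.374, 0.901, -0.902]
ft_force: [-1.9, -1.5, 10.9]
grip_width: 0.295
```

>>> {"api": "play_rows", "payload": {"translation": [[0,0.1,0],[0,0.1,0],[0,0.1,0],[0,0,0],[0,0,0],[0,0,0],[0,0,0],[0,0,0],[0,0,0],[0,0,0]], "turn": [[0,0,0],[0,0,0],[0,0,0],[0,0,0],[0,0,0],[0,0,0],[0,0,0],[0,0,0],[0,0,0],[0,0,0]], "fingers": [-0.7,-0.7,-0.7,-0.7,-0.7,-0.7,-0.7,-0.7,-0.7,-0.7]}}

```text
time: 37.92
position: [0.5314, 0.2197, 0.0954]
tool_rot: [-1.374, 0.901, -0.902]
ft_force: [-3.3, -1.5, 10.9]
grip_width: 0.296
```

```bash

python3 - <<'E'
from h import *
s,p,R=tool();print(s["time"],p,s["ft_force"],s["torque"],s["grip_width"]*87)
im,c=shot("wrist","w18");crop(im,200,170,340,260,5,"pics/w18c.png")
s,p,R=tool();print(s["time"],p,s["ft_force"])
E
```

```text
37.9167 [0.53135002 0.2196924  0.09537505] [-3.3085628  -1.46208917 10.91326525] [-0.55829     0.97032364 -0.08305339] 25.71491568668119
37.9667 [0.531358   0.21964044 0.09537553] [-1.89374516 -1.17790867 11.22409284]
```

View pics/w18c.png

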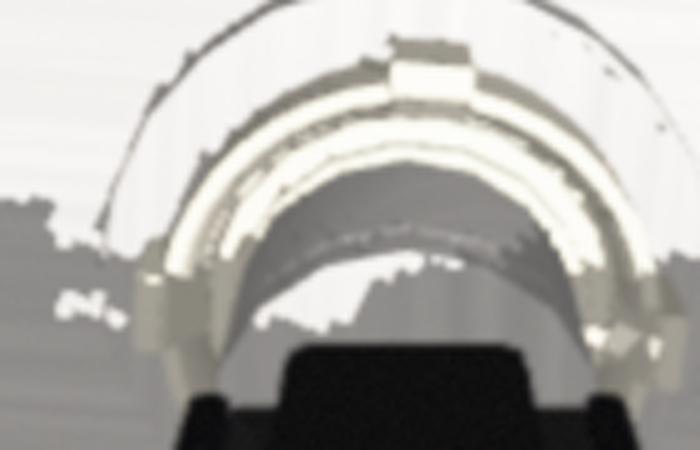

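>>> {"api": "play_rows", "payload": {"translation": [[0,0.1,0],[0,0.1,0],[0,0.1,0],[0,0.1,0],[0,0,0],[0,0,0],[0,0,0],[0,0,0],[0,0,0],[0,0,0]], "turn": [[0,0,0],[0,0,0],[0,0,0],[0,0,0],[0,0,0],[0,0,0],[0,0,0],[0,0,0],[0,0,0],[0,0,0]], "fingers": [-0.7,-0.7,-0.7,-0.7,-0.7,-0.7,-0.7,-0.7,-0.7,-0.7]}}

```text
time: 38.8
position: [0.5314, 0.2197, 0.0952]
tool_rot: [-1.374, 0.901, -0.902]
ft_force: [-3.8, -1.5, 11.8]
grip_width: 0.295
```

```bash

python3 - <<'E'
from h import *
s,p,R=tool();print(s["time"],p,s["ft_force"],s["torque"],s["grip_width"]*87)
E
```

```text
38.8 [0.53138665 0.21971155 0.09523443] [-3.75130966 -1.49447477 11.81472034] [-0.60437045  1.1520566   0.00274012] 25.675074990758542
```

>>> {"api": "play_rows", "payload": {"translation": [[0,0.1,-0.1],[0,0.1,-0.1],[0,0.1,-0.1],[0,0,0],[0,0,0],[0,0,0],[0,0,0],[0,0,0],[0,0,0],[0,0,0]], "turn": [[0,0,0],[0,0,0],[0,0,0],[0,0,0],[0,0,0],[0,0,0],[0,0,0],[0,0,0],[0,0,0],[0,0,0]], "fingers": [-0.7,-0.7,-0.7,-0.7,-0.7,-0.7,-0.7,-0.7,-0.7,-0.7]}}

```text
time: 39.63
position: [0.5313, 0.2197, 0.0952]
tool_rot: [-1.373, 0.901, -0.903]
ft_force: [-4.1, -2.0, 12.9]
grip_width: 0.294
```

```bash

python3 - <<'E'
from h import *
s,p,R=tool();print(s["time"],p,s["ft_force"],s["torque"],s["grip_width"]*87,R.as_matrix().round(4).tolist())
E
```

```text
39.6333 [0.53132941 0.21965937 0.09516556] [-4.10899938 -2.01590081 12.93592073] [-0.54447195  1.11178781 -0.00591911] 25.609071770175433 [[0.3986, 0.0021, 0.9171], [-0.9171, 0.0015, 0.3986], [-0.0005, -1.0, 0.0025]]
```

>>> {"api": "play_rows", "payload": {"translation": [[0,0,-0.3],[0,0,-0.3],[0,0,-0.3],[0,0,-0.3],[0,0.1,0],[0,0,0],[0,0,0],[0,0,0],[0,0,0],[0,0,0]], "turn": [[0,0,0],[0,0,0],[0,0,0],[0,0,0],[0,0,0],[0,0,0],[0,0,0],[0,0,0],[0,0,0],[0,0,0]], "fingers": [-0.7,-0.7,-0.7,-0.7,-0.7,-0.7,-0.7,-0.7,-0.7,-0.7]}}

```text
time: 40.47
position: [0.5311, 0.2196, 0.0952]
tool_rot: [-1.371, 0.9, -0.903]
ft_force: [-1.8, -0.5, 11.9]
grip_width: 0.295
```

```bash

python3 - <<'E'
from h import *
s,p,R=tool();print(s["time"],p,s["ft_force"],s["torque"],s["grip_width"]*87,R.as_matrix().round(4).tolist())
E
```

```text
40.4667 [0.53113258 0.21962469 0.09522777] [-1.82158586 -0.49927025 11.93311755] [-0.33491907  0.61400019  0.04138983] 25.629320207984858 [[0.3986, 0.0042, 0.9171], [-0.9171, 0.0023, 0.3986], [-0.0005, -1.0, 0.0047]]
```

>>> {"api": "play_rows", "payload": {"translation": [[0,0.1,0],[0,0.1,0],[0,0.1,0],[0,0.1,0],[0,0,0],[0,0,0],[0,0,0],[0,0,0],[0,0,0],[0,0,0]], "turn": [[-0.001,0,0],[-0.001,0,0],[-0.001,0,0],[0,0,0],[0,0,0],[0,0,0],[0,0,0],[0,0,0],[0,0,0],[0,0,0]], "fingers": [-0.7,-0.7,-0.7,-0.7,-0.7,-0.7,-0.7,-0.7,-0.7,-0.7]}}

```text
time: 41.3
position: [0.5313, 0.2197, 0.0951]
tool_rot: [-1.374, 0.901, -0.902]
ft_force: [-2.2, -1.1, 13.1]
grip_width: 0.292
```

```bash

python3 - <<'E'
from h import *
s,p,R=tool();print(s["time"],p,s["ft_force"],s["torque"],s["grip_width"]*87,R.as_matrix().round(4).tolist())
E
```

```text
41.3 [0.53127445 0.21966259 0.0951486 ] [-2.23823121 -1.12807994 13.1276799 ] [-0.39791101  0.62593697 -0.00480137] 25.386960014274123 [[0.3986, 0.0017, 0.9171], [-0.9171, 0.0013, 0.3986], [-0.0005, -1.0, 0.0021]]
```

>>> {"api": "play_rows", "payload": {"translation": [[0,0.1,0],[0,0.1,0],[0,0.1,0],[0,0,0],[0,0,0],[0,0,0],[0,0,0],[0,0,0],[0,0,0],[0,0,0]], "turn": [[0,0,0],[0,0,0],[0,0,0],[0,0,0],[0,0,0],[0,0,0],[0,0,0],[0,0,0],[0,0,0],[0,0,0]], "fingers": [-0.7,-0.7,-0.7,-0.7,-0.7,-0.7,-0.7,-0.7,-0.7,-0.7]}}

```text
time: 42.13
position: [0.5313, 0.2197, 0.0948]
tool_rot: [-1.374, 0.901, -0.902]
ft_force: [-2.0, -0.9, 12.9]
grip_width: 0.297
```

```bash

python3 - <<'E'
from h import *
s,p,R=tool();print(s["time"],p,s["ft_force"],s["torque"],s["grip_width"]*87,R.as_matrix().round(4).tolist())
im,c=shot("wrist","w19");crop(im,200,170,340,260,5,"pics/w19c.png")
s,p,R=tool();print(s["time"],p,s["ft_force"])
E
```

```text
42.1333 [0.53130218 0.21966328 0.09479851] [-2.03115714 -0.8508386  12.90075132] [-0.31047034  0.62199499  0.02074362] 25.874316663790587 [[0.3986, 0.0018, 0.9171], [-0.9171, 0.0013, 0.3986], [-0.0005, -1.0, 0.0021]]
42.1833 [0.53129997 0.21964096 0.09477109] [-2.10184179 -0.45765152 12.60096591]
```

View pics/w19c.png

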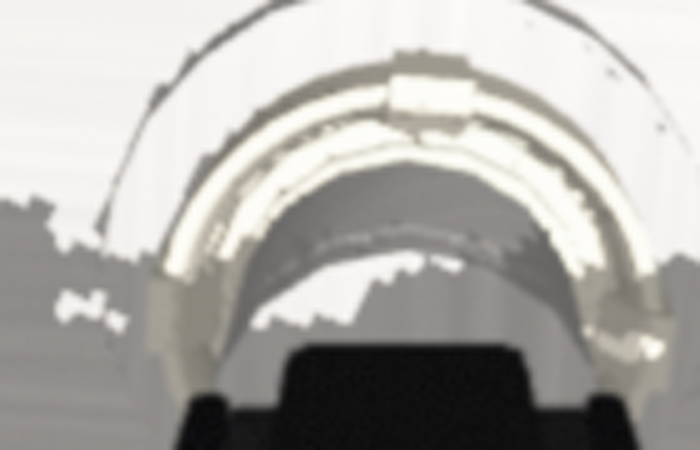

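>>> {"api": "play_rows", "payload": {"translation": [[0,0.1,0],[0,0.1,0],[0,0.1,0],[0,0,0],[0,0,0],[0,0,0],[0,0,0],[0,0,0],[0,0,0],[0,0,0]], "turn": [[0,0,0],[0,0,0],[0,0,0],[0,0,0],[0,0,0],[0,0,0],[0,0,0],[0,0,0],[0,0,0],[0,0,0]], "fingers": [-0.7,-0.7,-0.7,-0.7,-0.7,-0.7,-0.7,-0.7,-0.7,-0.7]}}

```text
time: 43.02
position: [0.5313, 0.2196, 0.0947]
tool_rot: [-1.374, 0.901, -0.902]
ft_force: [-2.8, -0.1, 13.7]
grip_width: 0.294
```

```bash

python3 - <<'E'
from h import *
s,p,R=tool();print(s["time"],p,s["ft_force"],s["torque"],s["grip_width"]*87)
im,c=shot("side","s19");crop(im,190,140,330,220,5,"pics/s19c.png")
im,c=load("s17");crop(im,190,140,330,220,5,"pics/s17d.png")
E
```

```text
43.0167 [0.53130058 0.21963619 0.09473485] [-2.79647985 -0.0618101  13.74305007] [-0.43427125  0.76488031 -0.00571376] 25.547221662084397
```

View pics/s19c.png

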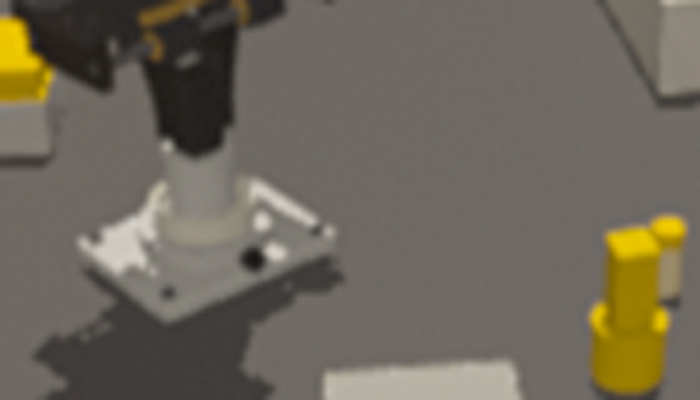

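View pics/s17d.png

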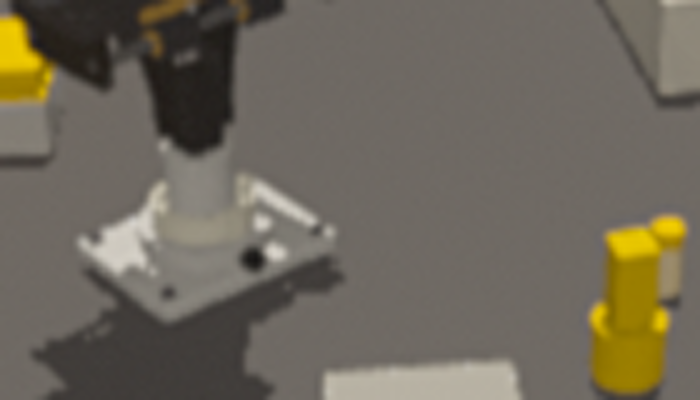

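>>> {"api": "play_rows", "payload": {"translation": [[0,-0.5,0.3],[0,-0.5,0.3],[0,-1,0.2],[0,-3,0],[0,-6,0],[0,-8,0],[0,-8,0],[0,-8,0],[0,-8,0],[0,-8,0]], "turn": [[0,0,0],[0,0,0],[0,0,0],[0,0,0],[0,0,0],[0,0,0],[0,0,0],[0,0,0],[0,0,0],[0,0,0]], "fingers": [-0.7,-0.7,-0.7,-0.7,-0.7,-0.7,-0.7,-0.7,-0.7,-0.7]}}

```text
time: 43.9
position: [0.53, 0.2191, 0.144]
tool_rot: [-1.378, 0.904, -0.901]
ft_force: [-1.0, 1.0, -2.6]
grip_width: 0.296
```

>>> {"api": "play_rows", "payload": {"translation": [[0,-10,0],[0,-10,0],[10,-8,0],[10,0,0],[15,0,0],[15,0,0],[10,0,0],[5,0,0],[0,0,0],[0,0,0]], "turn": [[0,0,0],[0,0,0],[0,0,0],[0,0,0],[0,0,0],[0,0,0],[0,0,0],[0,0,0],[0,0,0],[0,0,0]], "fingers": [-0.7,-0.7,-0.7,-0.7,-0.7,-0.7,-0.7,-0.7,-0.7,-0.7]}}

```text
time: 44.73
position: [0.5559, 0.1596, 0.1708]
tool_rot: [-1.378, 0.905, -0.901]
ft_force: [-0.3, 0.7, -2.4]
grip_width: 0.295
```

```bash

python3 - <<'E'
from h import *
s,p,R=tool();print(s["time"],p,s["ft_force"],s["grip_width"]*87,R.as_matrix().round(4).tolist())
im,c=shot("wrist","w20");crop(im,200,80,340,200,5,"pics/w20c.png")
print(delta([.600,.0055,.12],Rt(np.radians(23.5))))
E
```

```text
44.7333 [0.55592766 0.15960907 0.1707901 ] [-0.3331057   0.67184968 -2.43097431] 25.697370893294213 [[0.3981, -0.0033, 0.9173], [-0.9173, -0.0008, 0.3981], [-0.0006, -1.0, -0.0034]]
(array([159.69809657,  50.72656686, -21.03763495]), array([ 0.0033334 ,  0.00056781, -0.0008112 ]))
```

View pics/w20c.png

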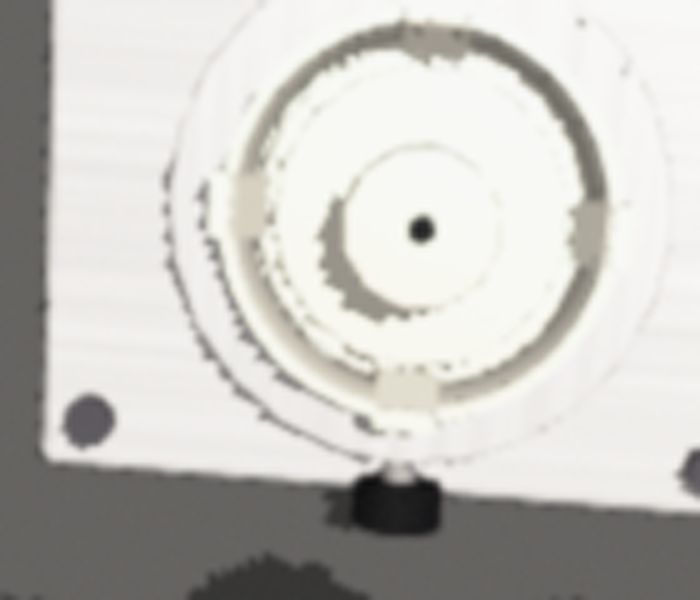

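>>> {"api": "play_rows", "payload": {"translation": [[15,0,-2.5],[20,0,-3],[22,0,-3],[22,3,-3],[22,8,-3],[20,10,-3],[16,10,-2],[12,10,-1.5],[8,10,0],[3,8,0]], "turn": [[0.001,0,0],[0.001,0,0],[0.001,0,0],[0,0,0],[0,0,0],[0,0,0],[0,0,0],[0,0,0],[0,0,0],[0,0,0]], "fingers": [-0.7,-0.7,-0.7,-0.7,-0.7,-0.7,-0.7,-0.7,-0.7,-0.7]}}

```text
time: 45.62
position: [0.6007, 0.0039, 0.111]
tool_rot: [-1.376, 0.903, -0.902]
ft_force: [0.7, -0.1, -3.2]
grip_width: 0.296
```

>>> {"api": "play_rows", "payload": {"translation": [[0,7,0],[0,7,0],[0,7,0],[0,6,0],[0,5,0],[0,4,0],[0,2,0],[0,0,0],[0,0,0],[0,0,0]], "turn": [[0,0,0],[0,0,0],[0,0,0],[0,0,0],[0,0,0],[0,0,0],[0,0,0],[0,0,0],[0,0,0],[0,0,0]], "fingers": [-0.7,-0.7,-0.7,-0.7,-0.7,-0.7,-0.7,-0.7,-0.7,-0.7]}}

```text
time: 46.45
position: [0.601, 0.0044, 0.0744]
tool_rot: [-1.375, 0.902, -0.903]
ft_force: [-0.1, 0.4, -3.9]
grip_width: 0.296
```

```bash

python3 - <<'E'
from h import *
s,p,R=tool();print(s["time"],p,s["ft_force"],s["grip_width"]*87,R.as_matrix().round(4).tolist())
im,c=shot("side","s20");crop(im,190,140,330,260,5,"pics/s20c.png")
g=cv2.cvtColor(im,cv2.COLOR_BGR2GRAY)
for r in range(164,184):print(r,g[r,224:236].tolist())
print(delta([.600,.0055,.0529],Rt(np.radians(23.5))))
E
```

```text
46.45 [0.60095882 0.00443901 0.07444588] [-0.07559256  0.37672645 -3.91998691] 25.73772472444109 [[0.3985, 0.0009, 0.9172], [-0.9172, 0.0002, 0.3985], [0.0002, -1.0, 0.0009]]
164 [109, 109, 109, 110, 109, 109, 109, 108, 110, 109, 108, 108]
165 [109, 108, 109, 108, 109, 109, 109, 108, 109, 109, 109, 108]
166 [109, 109, 109, 109, 109, 110, 109, 109, 109, 109, 109, 109]
167 [109, 110, 109, 108, 109, 109, 109, 109, 109, 109, 109, 108]
168 [110, 109, 110, 109, 108, 109, 109, 108, 108, 108, 109, 110]
169 [109, 109, 109, 109, 108, 108, 108, 108, 108, 108, 108, 109]
170 [108, 108, 108, 106, 106, 107, 108, 107, 107, 107, 108, 108]
171 [108, 106, 106, 111, 121, 130, 134, 133, 129, 115, 107, 107]
172 [107, 109, 118, 148, 175, 183, 184, 188, 183, 157, 122, 108]
173 [119, 137, 153, 195, 217, 214, 210, 220, 222, 201, 154, 126]
174 [153, 176, 186, 216, 224, 213, 207, 222, 226, 209, 171, 157]
175 [176, 190, 188, 203, 212, 213, 212, 214, 208, 180, 162, 172]
176 [170, 180, 168, 162, 173, 187, 190, 180, 163, 146, 156, 169]
177 [168, 184, 168, 144, 145, 154, 157, 150, 139, 141, 173, 193]
178 [187, 205, 189, 153, 143, 147, 147, 145, 138, 143, 183, 217]
179 [216, 224, 209, 166, 144, 147, 149, 146, 139, 146, 190, 221]
180 [225, 228, 219, 173, 144, 146, 148, 145, 137, 154, 204, 224]
181 [223, 227, 220, 178, 149, 144, 144, 142, 143, 166, 213, 226]
182 [210, 220, 220, 198, 180, 158, 147, 154, 175, 190, 212, 220]
183 [179, 202, 217, 217, 210, 188, 181, 190, 205, 206, 201, 196]
(array([-1.35810347, 21.55599471, -0.46330976]), array([-0.00083806, -0.00026784,  0.0001404 ]))
```

View pics/s20c.png

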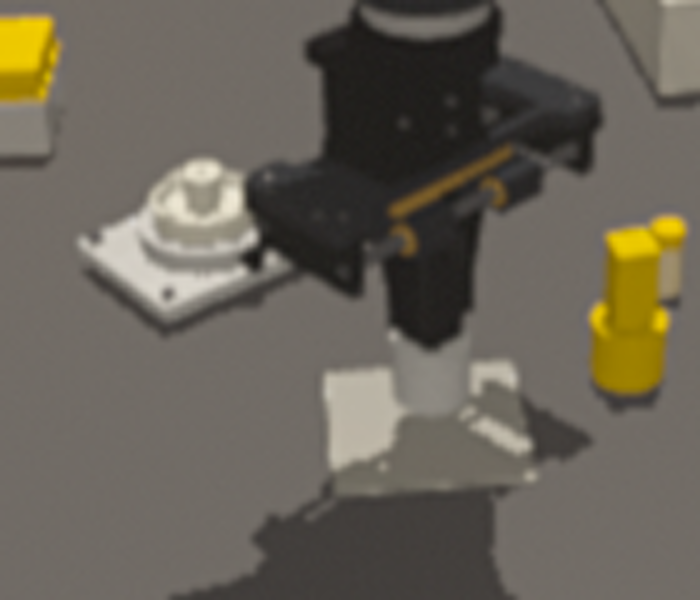

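>>> {"api": "play_rows", "payload": {"translation": [[-0.5,3,-0.2],[-0.5,4,-0.2],[-0.3,4,0],[0,4,0],[0,2,0],[0,1.5,0],[0,1,0],[0,0,0],[0,0,0],[0,0,0]], "turn": [[-0.001,0,0],[0,0,0],[0,0,0],[0,0,0],[0,0,0],[0,0,0],[0,0,0],[0,0,0],[0,0,0],[0,0,0]], "fingers": [-0.7,-0.7,-0.7,-0.7,-0.7,-0.7,-0.7,-0.7,-0.7,-0.7]}}

```text
time: 47.33
position: [0.5999, 0.0054, 0.0547]
tool_rot: [-1.376, 0.902, -0.902]
ft_force: [0.2, -0.5, -2.4]
grip_width: 0.295
```

>>> {"api": "play_rows", "payload": {"translation": [[0,0.3,0],[0,0.3,0],[0,0.3,0],[0,0.3,0],[0,0.2,0],[0,0,0],[0,0,0],[0,0,0],[0,0,0],[0,0,0]], "turn": [[0,0,0],[0,0,0],[0,0,0],[0,0,0],[0,0,0],[0,0,0],[0,0,0],[0,0,0],[0,0,0],[0,0,0]], "fingers": [-0.7,-0.7,-0.7,-0.7,-0.7,-0.7,-0.7,-0.7,-0.7,-0.7]}}

```text
time: 48.17
position: [0.5997, 0.0055, 0.0531]
tool_rot: [-1.376, 0.903, -0.902]
ft_force: [-0.2, -0.3, -3.0]
grip_width: 0.298
```

>>> {"api": "play_rows", "payload": {"translation": [[0,0.2,0],[0,0.2,0],[0,0.2,0],[0,0,0],[0,0,0],[0,0,0],[0,0,0],[0,0,0],[0,0,0],[0,0,0]], "turn": [[0,0,0],[0,0,0],[0,0,0],[0,0,0],[0,0,0],[0,0,0],[0,0,0],[0,0,0],[0,0,0],[0,0,0]], "fingers": [-0.7,-0.7,-0.7,-0.7,-0.7,-0.7,-0.7,-0.7,-0.7,-0.7]}}

```text
time: 49.0
position: [0.5998, 0.0055, 0.0529]
tool_rot: [-1.376, 0.903, -0.902]
ft_force: [-3.3, 0.3, 5.1]
grip_width: 0.297
```

>>> {"api": "play_rows", "payload": {"translation": [[0,-0.3,0],[0,0,0],[0,0,0],[0,0,0],[0,0,0],[0,0,0],[0,0,0],[0,0,0],[0,0,0],[0,0,0]], "turn": [[0,0,0],[0,0,0],[0,0,0],[0,0,0],[0,0,0],[0,0,0],[0,0,0],[0,0,0],[0,0,0],[0,0,0]], "fingers": [-0.7,-0.4,-0.3,-0.2,-0.1,0,0.1,0.2,0.2,0.2]}}

```text
time: 49.83
position: [0.5998, 0.0055, 0.0528]
tool_rot: [-1.376, 0.903, -0.902]
ft_force: [0.0, 0.4, 0.5]
grip_width: 0.588
```

>>> {"api": "play_rows", "payload": {"translation": [[0,-3,0],[0,-6,0],[0,-10,0],[0,-12,0],[0,-14,0],[0,-14,0],[0,-14,0],[0,-14,0],[0,-8,0],[0,0,0]], "turn": [[0,0,0],[0,0,0],[0,0,0],[0,0,0],[0,0,0],[0,0,0],[0,0,0],[0,0,0],[0,0,0],[0,0,0]], "fingers": [0.2,0.2,0.2,0.2,0.2,0.2,0.2,0.2,0.2,0.2]}}

```text
time: 50.67
position: [0.6015, 0.0055, 0.1511]
tool_rot: [-1.373, 0.899, -0.905]
ft_force: [0.2, -0.4, -0.2]
grip_width: 0.599
```

>>> {"api": "play_rows", "payload": {"translation": [[-10,-2,-2],[-15,-2,-3],[-15,-2,-3],[-15,-2,-3],[-15,0,-3],[-15,0,-3],[-15,0,-3],[-10,0,-2],[0,0,0],[0,0,0]], "turn": [[0,0,0],[0,0,0],[0,0,0],[0,0,0],[0,0,0],[0,0,0],[0,0,0],[0,0,0],[0,0,0],[0,0,0]], "fingers": [0.2,0.2,0.2,0.2,0.2,0.2,0.2,0.2,0.2,0.2]}}

```text
time: 51.5
position: [0.5353, 0.098, 0.1555]
tool_rot: [-1.378, 0.902, -0.901]
ft_force: [0.8, -0.0, 0.6]
grip_width: 0.601
```

```bash

python3 - <<'E'
from h import *
s,p,R=tool();print(s["time"],p,s["ft_force"])
im,c=shot("wrist","w21")
im,c=shot("side","s21");crop(im,180,140,340,320,3.3,"pics/s21c.png")
im,c=shot("top","t21");crop(im,175,130,475,280,2.6,"pics/t21c.png")
E
```

```text
51.5 [0.53530718 0.09800502 0.15549685] [ 0.84243643 -0.03376558  0.55165634]
```

View pics/w21.png

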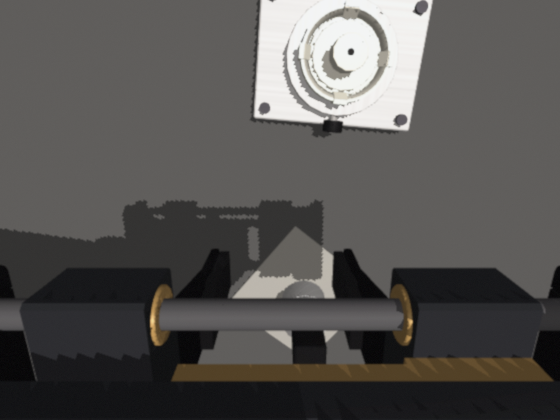

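View pics/s21c.png

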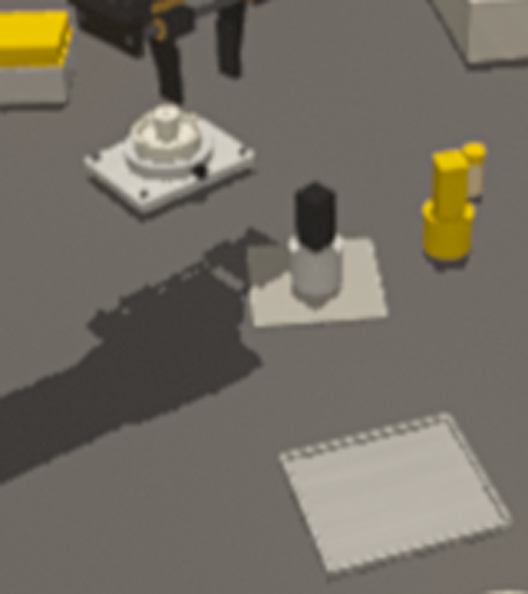

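View pics/t21c.png

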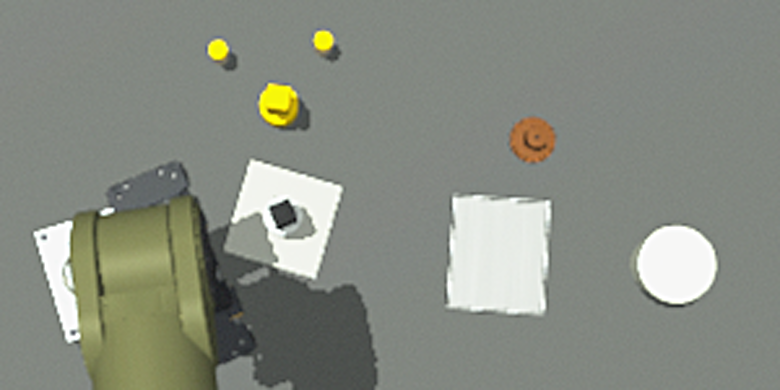

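```bash
python3 -c "
from bench import ctrl
print(ctrl.close_job())"
```

```text
the job is handed in; nothing more can be done
None
```

The cassette is closed and the hand press is standing upright on its mat again. I handed the job in at about 51.7 s with the gripper clear of everything. No verdict was reported.

**What I did:**
- I took the white cap from the tray by its neck and lowered it until light contact (about 3 N) with the tongues' bevels, then let go of it.
- I fetched the press with the black handle and aluminium foot, and set its foot over the neck.
- I pressed in steps of 0.2–1 mm. After subtracting the press's weight, the force rose to about 12 N as the tongues spread, then dropped. It rose again on the gasket to about 15 N, where the tongues closed, and ended at about 16 N.

**Last checks:**
- **Tongues and cap:** the wrist picture after lifting off shows all four tongues symmetric and closed around the cap. In the side view the neck top dropped about 1.9 pixels, roughly 5.5 mm, which agrees with the cap being home.
- **Bench:** the press stands near the middle of its mat, and the bystanders in the last side and top pictures look unmoved.

**Less certain:**
- The force was read only between moves, so the highest value I saw was about 16 N. A brief higher peak could have gone unseen.
- Pressing also built up a side force of up to 4.5 N on the tool. I eased it to about 2–3 N.
- During the press the rear tongue was hidden, and I could judge it only after lifting off.

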